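Load the bulb tray and slide it into its crate

TASK

Take the flat-topped flood bulb out of the sloping rack and stand it upright in the free place of the bulb tray beside the one already there, slide the loaded tray up over the raised front edge of the crate's floor until it is fully home against the back, and turn the brass button across the opening so that the tray cannot slide out. The bulbs are thin glass: squeeze them with no more than about 15 N, do not knock or drop them, ease the tray in without ramming it, and leave the round bulb and the things round about as they are.

Things in the scene. Friction and masses are not known exactly. Their poses are not given: they have to be found in the camera images.
- flood_mid (a point): Flood bulb to move: white glass, 85 mm long, flat top, 0.1-0.16 kg, cap down in a hole of the sloping rack, 40 mm of it in the hole. Point: on its axis, 42.5 mm from the cap's foot; z: along it, foot to top. Thickness: 24-29 mm up to 26 mm from the foot, then a cone, 60 mm thick at 60 mm, 64 mm at 75 mm. Hold it at 60-75 mm, at most about 15 N a side; draw it out along its axis.
- flood_old_mid (a point): An equal flood bulb that stands loose, with a few mm of play, cap down in the trailing place of the tray and rides with it; same size, same point and axes. Top-heavy: bulbs in the tray lean over if it is tipped more than about 12 degrees or jolted.
- pear_mid (a point): The other bulb in the rack: round-topped, pear-shaped white glass, 55 mm thick, 99 mm long; point on its axis, 50 mm from the cap's foot. It leans like the flood bulb in the other hole, 70 mm beside it; which hole has which varies. It stays.
- rack: Sloping bulb rack of pine and plywood, fixed to the bench, 136 mm wide (y), 76 mm deep (x), 78 mm high at the back; origin under its middle, x to its high back. The top board slopes 32 degrees, low edge nearest the robot, so the bulbs lean about 32 degrees from upright towards -x. Its middle is 60 mm high; two 41 mm holes for bulbs, 35 mm either side along y.
- place_lead (a point): Free place of the tray, nearer the crate: a 36 mm round hole in the tray's top; point at its centre, level with the top. Below it a 30 mm hole takes the cap's foot and the inner floor is 30 mm down: a bulb standing there has its middle 12.5 mm above this point. Axes of the tray: y along it towards the crate, x across, z up.
- place_trail (a point): The other place of the tray, 70 mm behind the free one and equal; a flood bulb stands in it.
- ear_lead (a point): Upright wooden ear on the tray's leading end, to grip: 26 mm wide across the tray (x), 9 mm thick (y), from 36 to 76 mm above the tray's underside. Point: its middle, 62 mm above the underside, 4.5 mm inside the tray's end; axes of the tray. The nearest bulb's axis is 54 mm away.
- ear_trail (a point): The equal ear on the trailing end of the tray, 179 mm behind the other. The tray is a loose pine box, 188 mm long (y), 76 mm wide (x), 36 mm high without ears, 0.35-0.55 kg empty; it starts flat on the bench, 10-45 mm short of the crate, roughly in line with it.
- crate_mouth (a point): Middle of the front edge of the crate's raised floor, on its upper face, 16 mm above the bench: the step that the tray must climb. y points into the crate, x across it, away from the robot. With the tray home its trailing end is 8 mm (the ear's point 12.5 mm) inside this edge and the ear's point 62 mm above it.
- crate: Low wooden carrying crate, open at the front, fixed to the bench. Origin on the bench below crate_mouth, same axes. Inside 90 mm wide (7 mm play each side of the tray) and 196 mm deep to the back board; floor 16 mm thick, side boards 12 mm thick and 46 mm high; at the back two posts 137 mm high with a round carrying bar.
- button_pivot (a point): Screw of the brass turn button, on the end of the crate's side board nearest the robot: 30 mm above the bench, 50 mm from the opening's middle, 5.5 mm in front of the step. The button is a bar 14 mm wide, 7 mm thick, reaching 44 mm from the screw; it turns in the upright plane of the opening, stiff (about 1 N at the tip), and stays where put.
- button_tip (a point): Free end of the turn button, 44 mm from its screw.
- turn_button (a joint): Angle of the turn button, rad: 0 = upright (open; it starts near this), grows as it swings over the opening, 1.571 = its stop, level across the opening in front of the tray.
- glue_tube: Blue glue tube, 32 mm thick, 157 mm high, upright behind the vise; origin under its middle. It stays.
- solder_spool: Black spool, 64 mm thick, 61 mm high, upright behind the tray; origin under its middle. It stays.

How it is judged:
By the outcome, as a careful person would: the job done as asked, in the order asked, and still so for the second after the job is handed in, with the robot touching nothing.
It also fails if it takes over 72 s, if anything falls off the work surface, if the arm or the gripper's body presses on something with over 40 N, if the wrist force passes 120 N, or if a joint passes its speed limit or range.

ROBOT

A 6-joint arm with a two-finger parallel gripper is mounted at the origin on a cart in front of the work surface, level with it; the furniture and walls round the work are solid. World frame = base frame: x ahead of the robot, y to its left, z up, the work surface at z = 0. Lengths are in m, angles in rad, forces in N, time in s.
With the tool pointing down it reaches from about 0.425 to 1.125 m from the base axis. Payload 14.9 kg.
Tool frame: the origin (TCP) lies at the very end of the fingers, on their centre line; the grasp point (between the pads) lies 19 mm behind it; z points along the fingers, y is the line along which they close (so a half turn about z gives the same grasp; the last joint's range is limited). The gripper opens to 91 mm and grips with 3 to 60 N. Pads are 32 mm wide; open, the fingers measure 118 mm over their backs; the gripper's body (76 mm by 178 mm) begins 60 mm behind the grasp point.
Start: joints at [1.211, 0.379, 1.734, -0, 1.028, -0.033], TCP at [0.225, 0.663, 0.214] pointing down, gripper open.
Joint ranges: [-2.77, 2.77], [-0.74, 2.19], [0, 2.66], [-1.06, 4.2], [0.31, 2.87], [-3.08, 3.08]. Speed limits (rad/s): [1.89, 1.89, 2.39, 3.14, 3.14, 3.14].

INTERFACE

Orientations are given as a unit quaternion [w, x, y, z].
In Python, from bench import arm, vision, spotter gives the robot as it stands.
- The arm moves only by the tool send_rows, never from a script. Its arguments are lists of equal length, an entry for each row: "offset": the shift along the tool's x, y, z in mm, a list of three; "turn": the turn about the tool's z in rad. A call has 1 to 5 rows; each row is the pose to reach, as a shift and turn from the pose commanded when the call began, along the tool's axes at that moment; what a row does not reach only later rows make up. A row lasts 1/12 s, in which the tool goes at most 41.7 mm and 7.16 degrees, less where a joint would pass 70% of its speed; a pose out of reach is approached as far as the arm can. A call with a gripper value outside its range is refused whole. "hand" is the closure in counts, from 0 (fully open) to 255 (shut), set as the call begins (left out, the last holds). The fingers move at their own pace and stop on an object; "squeeze" is the grip in N (left out, the last holds). Time passes only in rows, so rows that repeat a pose let the fingers close. It gives the time, the measured TCP pose, the force, the opening and the grip force at its end, in the units of the state.
- arm.read_state(): the state, without advancing time (a new reading comes with each control period).
- vision.read_camera(name): name is "side" or "top"; returns a dict with "pixels" (384x512x3 uint8, red, green, blue), "range_z" (384x512 float32, m along the optical axis (not along the pixel's ray), 0 where there is no reading), "camera_matrix" (3x3 intrinsics, pixels), "distortion" ([k1, k2, p1, p2, k3] as OpenCV has them; the pictures are not rectified), "R" (3x3) and "t" (3): a world point X has camera coordinates R X + t. Camera axes: x right, y down, z forward; pixel columns grow to the right and rows downward; lengths in m; the calibration is good to about 2 mm. A picture is of the moment at which its call begins.
- arm.sign_off(): hands the job in; it is judged then, once.
Trained networks look in the newest picture that a camera, given by its name, has taken for a name from the list of things; names that differ only in an ending like _2 or _b are one class to them, and where a whole thing is asked for, a point or a joint stands for the part that bears it (a point fixed in the world has none). Each returns a list of dicts, best first, with "score" (0 to 1); they miss things now and then, are a little off and sometimes report something else, mostly with a low value. They report only what shows in the picture. A call takes as long as a camera call.
- spotter.recognise(camera, thing): "location" ([x, y, z] in m, in the coordinates of the camera as it stood for that picture, good to about 4 mm: the middle of the surface that is visible of it).
- spotter.outline_of(camera, thing): "pixels" (384x512 bool, what is visible of it).
- spotter.spot_point(camera, thing): "location" ([x, y, z] in m, in the coordinates of the camera as it stood for that picture, good to about 4 mm: a listed point, or the origin of a listed thing).
The state is a dict: "time_s": time; "joint_positions": joint angles; "joint_velocities": joint speeds; "tau": joint torques, N m; "eef_pos": TCP position; "eef_rot": TCP orientation; "ft_force": force on the tool from outside, world axes, zero at the start; "wrist_torque": the same for the moment, N m; "width": opening from 0.0 (shut) to 1.0 (fully open); "finger_force": force on a finger pad.
Only numpy, scipy, OpenCV 4.12 (cv2) and the standard library are available. Lean on these libraries where they do the work, as an engineer would, in place of code of your own. Each camera call takes 0.05 s, during which the arm holds its last target. There are 200 camera calls.

## Working session

There is one attempt and no reset: what is moved stays moved. The work goes in short steps, Python scripts to look and compute and a tool call to move; the robot and the scene stay as the last step left them, time stands still between calls to the robot, and variables do not carry over. Pictures are saved under pics/ and viewed, at most 10 in all, crops included, and the job is handed in when it is done.

Besides the shell and the picture viewer there is one more tool, called after "Emit:" as name(argument=value, ...), one argument or row to a line, values as JSON. send_rows: Moves the arm, as the interface text tells. Its arguments: {"type":"object","properties":{"offset":{"type":"array"},"turn":{"type":"array"},"hand":{"type":"number"},"squeeze":{"type":"number"}},"required":["offset","turn"]}

```bash
mkdir -p pics; ls
cat > h.py <<'E'
import numpy as np, cv2
from scipy.spatial.transform import Rotation as Ro
from bench import arm, vision, spotter
def cam(n): return vision.read_camera(n)
def w(c,p): return np.asarray(c["R"]).T@(np.asarray(p)-np.asarray(c["t"]))
def save(c,f,crop=None,s=1):
    im=c["pixels"][:,:,::-1]
    if crop: im=im[crop[1]:crop[3],crop[0]:crop[2]]
    cv2.imwrite("pics/"+f,cv2.resize(im,None,fx=s,fy=s,interpolation=cv2.INTER_CUBIC))
def cloud(c,mask):
    v,u=np.nonzero(mask&(c["range_z"]>0)); z=c["range_z"][v,u]
    p=cv2.undistortPoints(np.stack([u,v],1).astype(float).reshape(-1,1,2),np.asarray(c["camera_matrix"],float),np.asarray(c["distortion"],float)).reshape(-1,2)
    P=np.c_[p*z[:,None],z]
    return (P-np.asarray(c["t"]))@np.asarray(c["R"])
def proj(c,P):
    return cv2.projectPoints(np.asarray(P,float).reshape(-1,3),cv2.Rodrigues(np.asarray(c["R"],float))[0],np.asarray(c["t"],float),np.asarray(c["camera_matrix"],float),np.asarray(c["distortion"],float))[0].reshape(-1,2)
def pts(cn,c,names):
    for n in names:
        r=spotter.spot_point(cn,n)
        print(cn,n,[(round(d["score"],2),(w(c,d["location"])*1000).round(0).tolist()) for d in r[:2]])
def st():
    s=arm.read_state(); R=Ro.from_quat(np.roll(s["eef_rot"],-1)).as_matrix()
    return s,R
E
python3 - <<'E'
from h import *
N=["flood_mid","flood_old_mid","pear_mid","rack","place_lead","place_trail","ear_lead","ear_trail","crate_mouth","button_pivot","button_tip","glue_tube","solder_spool"]
a=[]
for n in ["side","top"]:
    c=cam(n); save(c,n+"0.png",s=1.0); pts(n,c,N); a.append(c["pixels"][:,:,::-1]); print(w(c,[0,0,0]),np.asarray(c["R"]).round(2).tolist())
    np.savez(n+"0.npz",**c)
s,R=st(); print(s,R.round(3))
E
```

```text
pics
side flood_mid [(0.66, [525.0, -43.0, -5.0]), (0.6, [470.0, -225.0, 61.0])]
side flood_old_mid [(0.92, [436.0, 51.0, 49.0])]
side pear_mid [(0.68, [473.0, -293.0, 70.0])]
side rack [(0.83, [476.0, -254.0, -1.0])]
side place_lead [(0.84, [430.0, 118.0, 35.0])]
side place_trail [(0.68, [427.0, 47.0, 31.0])]
side ear_lead [(0.75, [420.0, 168.0, 62.0])]
side ear_trail [(0.7, [437.0, 1.0, 60.0])]
side crate_mouth [(0.69, [428.0, 120.0, 36.0]), (0.44, [419.0, 170.0, 61.0])]
side button_pivot [(0.52, [376.0, 199.0, 30.0])]
side button_tip [(0.67, [384.0, 198.0, 72.0])]
side glue_tube [(0.56, [527.0, -38.0, -3.0])]
side solder_spool []
[0.4271399  0.888584   0.43182863] [[-1.0, -0.03, -0.01], [-0.0, 0.37, -0.93], [0.03, -0.93, -0.37]]
top flood_mid [(0.78, [471.0, -222.0, 59.0])]
top flood_old_mid [(0.7, [466.0, -222.0, 55.0]), (0.56, [431.0, 48.0, 49.0])]
top pear_mid [(0.58, [474.0, -295.0, 74.0])]
top rack [(0.74, [479.0, -260.0, -1.0])]
top place_lead [(0.89, [425.0, 115.0, 36.0])]
top place_trail [(0.73, [430.0, 47.0, 37.0])]
top ear_lead [(0.85, [422.0, 164.0, 59.0])]
top ear_trai
[... 506 characters left out ...]
19669e+00,  2.08787302e-05,
        1.02849999e+00, -3.33369242e-02]), 'joint_velocities': array([-0.00036716,  0.00127168,  0.00121909,  0.00099008, -0.00014746,
       -0.00034016]), 'tau': array([ 6.67898667e-05, -7.63680625e+01, -4.34739554e+01,  6.50950684e-02,
        3.89123359e-02,  1.25026415e-05]), 'eef_pos': array([0.22471987, 0.66296246, 0.21392032]), 'eef_rot': array([-1.09896162e-05,  1.62664384e-01,  9.86681457e-01, -9.39410701e-06]), 'ft_force': array([-0.338177  ,  0.41882265, -0.61595479]), 'wrist_torque': array([-0.01310161, -0.00088681, -0.01180608]), 'finger_force': 0.0, 'width': 0.9994801384338406} [[-0.947  0.321 -0.   ]
 [ 0.321  0.947 -0.   ]
 [ 0.    -0.    -1.   ]]
```

View pics/side0.png

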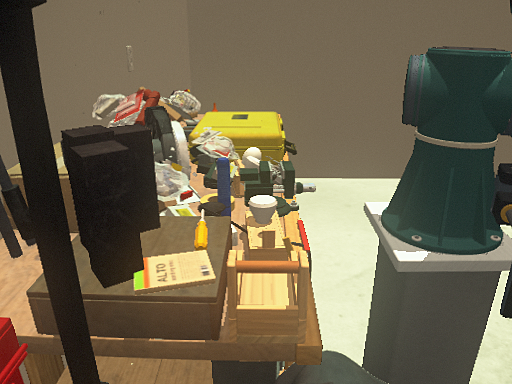

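View pics/top0.png

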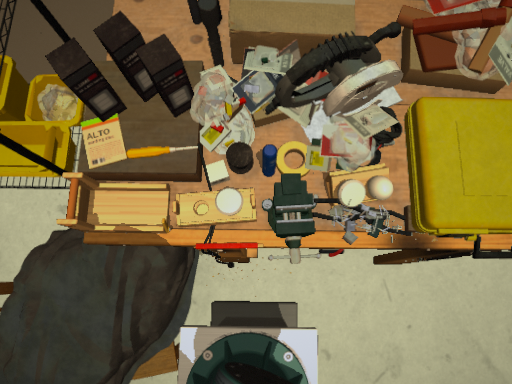

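```bash
cat > m.py <<'E'
from h import *
from scipy.optimize import least_squares
c=cam("top"); 
def out(n): 
    r=spotter.outline_of("top",n); print(n,[(round(d["score"],2),int(d["pixels"].sum()),np.argwhere(d["pixels"]).mean(0).round(0).tolist()) for d in r[:3]]); return r
ms={}
for n in ["flood_mid","pear_mid"]:
    for d in out(n)[:1]:
        ms[n]=d["pixels"]; P=cloud(c,cv2.erode(d["pixels"].astype(np.uint8),np.ones((3,3)))>0)*1000
        print(n,len(P),P.min(0).round(),P.max(0).round(),np.median(P,0).round())
        if n=="pear_mid":
            P=P[P[:,2]>75]
            f=least_squares(lambda q:np.linalg.norm(P-q[:3],axis=1)-27.5,[455,-292,86],loss="soft_l1"); print("sphere",f.x.round(1),np.abs(f.fun).mean())
        else:
            nrm=np.array([-.53,0,.848]); h=P@nrm; top=P[h>np.percentile(h,90)-4]; m=top.mean(0)
            u,s,v=np.linalg.svd(top-m); print("top plane",len(top),v[2],(top.min(0)/2+top.max(0)/2).round(1),m.round(1))
out("flood_old_mid"); out("ear_lead")
z=c["range_z"]; P=cloud(c,z>0)*1000
def slab(lo,hi): 
    k=np.all((P>=lo)&(P<=hi),1); return P[k]
# crate side boards z~46, back post
for nm,lo,hi in [("near",[350,195,38],[400,420,54]),("far",[440,195,38],[500,420,54])]:
    q=slab(lo,hi); print(nm,len(q),np.percentile(q,[2,50,98],axis=0).round(0).tolist(), np.polyfit(q[:,1],q[:,0],1))
q=slab([360,0,28],[500,185,42]); print("traytop",np.percentile(q,[1,50,99],axis=0).round(0).tolist(), cv2.minAreaRect(q[:,:2].astype(np.float32)))
q=slab([330,-340,4],[480,-170,55]); print("low stuff round rack",len(q),np.percentile(q,[1,50,99],axis=0).round(0).tolist())
np.savez("c1.npz",P=P,pix=c["pixels"])
save(c,"crop1.png",(310,140,420,250),5)
E
python3 m.py
```

```text
flood_mid [(0.58, 421, [159.0, 269.0])]
flood_mid 329 [511. -56.  22.] [539. -29. 159.] [516. -42. 133.]
top plane 99 [ 0.44884743 -0.00466293 -0.89359624] [520.8 -42.2 152.7] [520.2 -43.3 154.7]
pear_mid [(0.69, 527, [187.0, 379.0])]
pear_mid 427 [ 439. -313.   74.] [ 496. -267.  118.] [ 462. -287.  108.]
sphere [ 464.7 -296.3   88.1] 1.0415790656147172
flood_old_mid [(0.91, 647, [201.0, 229.0]), (0.29, 49, [225.0, 165.0])]
ear_lead [(0.67, 2143, [209.0, 211.0])]
near 414 [[365.0, 202.0, 39.0], [371.0, 288.0, 45.0], [394.0, 397.0, 50.0]] [2.33946331e-02 3.65015357e+02]
far 583 [[449.0, 202.0, 39.0], [475.0, 290.0, 46.0], [497.0, 397.0, 53.0]] [-4.21239103e-02  4.90275524e+02]
traytop [[384.0, 2.0, 30.0], [421.0, 102.0, 36.0], [498.0, 174.0, 40.0]] ((446.84344482421875, 89.18060302734375), (115.95771789550781, 181.6096954345703), 5.301168441772461)
low stuff round rack 1070 [[349.0, -337.0, 5.0], [403.0, -269.0, 37.0], [473.0, -190.0, 54.0]]
```

View pics/crop1.png

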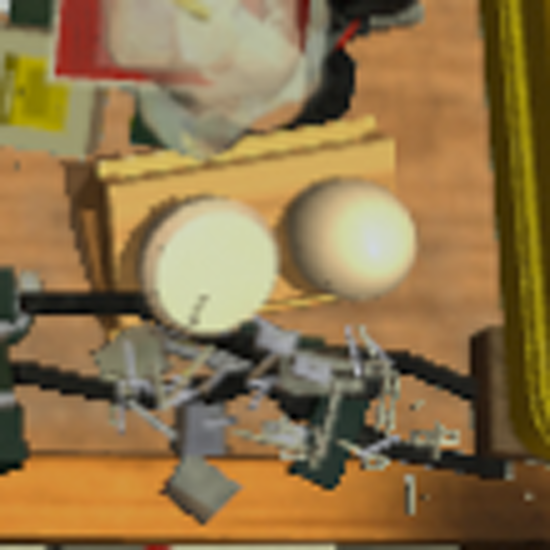

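```bash
cat > g.py <<'E'
from h import *
from scipy.optimize import least_squares
P=np.load("c1.npz")["P"]
# flood surface points: near guess
k=(np.hypot(P[:,0]-447,P[:,1]+226)<42)&(P[:,2]>66)&(P[:,2]<125); Q=P[k]
def prof(s): return np.interp(s,[0,26,60,75,85],[12,14.5,30,32,32])
def ax(psi,th): return np.array([-np.cos(psi)*np.sin(th),-np.sin(psi)*np.sin(th),np.cos(th)])
A=lambda psi:ax(psi,np.radians(32))
def res(q):
    a=A(q[3]); d=Q-q[:3]; s=d@a+42.5; r=np.linalg.norm(d-np.outer(d@a,a),axis=1)
    # signed distance to capped body
    side=(r-prof(s)); top=s-85
    return np.where((side<0)|(top>0)&(side<2),np.where(side<0,np.maximum(side,top),top),side)
f=least_squares(res,[470,-223,60,0.15],loss="soft_l1",f_scale=1.5); q=f.x
print("flood mid",q[:3].round(1),"yaw deg",np.degrees(q[3]).round(1),len(Q),np.abs(f.fun).mean())
S=np.array([464.7,-296.3,88.1]); psi=q[3]
X=np.array([np.cos(psi),np.sin(psi),0]);Y=np.array([-np.sin(psi),np.cos(psi),0]);a=A(psi)
d=S-q[:3]; print("pear sphere rel flood mid: along a",(d@a).round(1),"y",(d@Y).round(1),"n",(d@np.cross(Y,a)).round(1))
np.save("flood.npy",q)
E
python3 g.py
```

```text
flood mid [ 467.1 -223.9   57.8] yaw deg 15.7 704 2.213444020342526
pear sphere rel flood mid: along a 37.4 y -69.0 n -2.6
```

```bash
cat >> g.py <<'E'
# rack: board top plane points, back edge
k=(P[:,0]>480)&(P[:,0]<530)&(P[:,1]>-330)&(P[:,1]<-185)&(P[:,2]>62)&(P[:,2]<84); B=P[k]; print("back pts",len(B))
print(np.percentile(B,[2,50,98],axis=0).round(0).tolist())
# per y bin, where z is max/wood
for y in range(-325,-185,20):
    b=B[(B[:,1]>y)&(B[:,1]<y+20)]
    if len(b): print(y+10,len(b),"xmin/max",b[:,0].min().round(),b[:,0].max().round(),"xz fit",np.polyfit(b[:,0],b[:,2],1).round(2), "x at top z>74", b[b[:,2]>74][:,0].round().tolist()[:8])
for ps in [8,10,12,15]:
    f=least_squares(lambda u:res(np.r_[u,np.radians(ps)]),[468,-223,60],loss="soft_l1",f_scale=1.5); print(ps,f.x.round(1),f.cost.round(1))
r=spotter.outline_of("top","rack")
for d in r[:1]:
    print(d["score"],d["pixels"].sum(),cv2.minAreaRect(np.argwhere(d["pixels"])[:,::-1].astype(np.float32)))
E
python3 g.py
```

```text
flood mid [ 467.1 -223.9   57.8] yaw deg 15.7 704 2.213444020342526
pear sphere rel flood mid: along a 37.4 y -69.0 n -2.6
back pts 721
[[482.0, -318.0, 62.0], [503.0, -258.0, 72.0], [527.0, -188.0, 80.0]]
-315 85 xmin/max 496.0 529.0 xz fit [-7.0000e-02  1.0882e+02] x at top z>74 [517.0, 518.0, 518.0, 515.0, 515.0, 514.0, 515.0, 515.0]
-295 91 xmin/max 500.0 529.0 xz fit [ -0.44 296.16] x at top z>74 [516.0, 515.0, 512.0, 512.0, 512.0, 512.0, 511.0, 512.0]
-275 133 xmin/max 481.0 527.0 xz fit [-1.0000e-01  1.2307e+02] x at top z>74 [513.0, 510.0, 510.0, 510.0, 510.0, 509.0, 509.0, 510.0]
-255 122 xmin/max 482.0 521.0 xz fit [-9.0000e-02  1.1697e+02] x at top z>74 [507.0, 508.0, 507.0, 507.0, 507.0, 505.0, 504.0, 504.0]
-235 66 xmin/max 490.0 510.0 xz fit [ -0.32 233.31] x at top z>74 [505.0, 505.0, 505.0, 503.0, 502.0, 502.0, 503.0, 501.0]
-215 106 xmin/max 482.0 523.0 xz fit [ -0.18 162.43] x at top z>74 [523.0, 521.0, 521.0, 516.0, 514.0, 500.0, 500.0, 499.0]
-195 118 xmin/max 481.0 528.0 xz fit [-1.2000e-01  1.2936e+02] x at top z>74 [528.0, 526.0, 526.0, 523.0, 523.0, 521.0, 519.0, 497.0]
8 [ 467.2 -224.9   57.7] 1582.9
10 [ 467.3 -224.9   57.7] 1541.8
12 [ 467.2 -224.5   57.7] 1513.7
15 [ 467.2 -224.1   57.8] 1493.3
0.9 946 ((357.9299621582031, 184.50999450683594), (35.21391677856445, 63.922454833984375), 81.8698959350586)
```

```bash
cat > s.py <<'E'
import numpy as np
psi=np.radians(9);th=np.radians(32)
X=np.array([np.cos(psi),np.sin(psi),0]);Y=np.array([-np.sin(psi),np.cos(psi),0]);a=-X*np.sin(th)+np.array([0,0,np.cos(th)]);n=np.cross(Y,a)
F=np.array([467.3,-224.8,58.]);S=np.array([464.7,-296.3,88.1])
t=np.linspace(0,2*np.pi,121)[:-1]
def rev(o,ss,rr): return np.concatenate([o+a*s+r*(np.outer(np.cos(t),Y)+np.outer(np.sin(t),n)) for s,r in zip(ss,rr)])
s_=np.arange(40,85.1,1.); r_=np.interp(s_,[26,60,75,85],[14.5,30,32,32])
fl=rev(F-42.5*a,s_,r_); fs=np.repeat(s_,120)
u=np.linspace(-1.2,np.pi/2,50); pe=rev(S,27.5*np.sin(u),27.5*np.cos(u))
def clear(c,h,d,w,sg,pts):
    p=np.array([-d[1],d[0]]); v=pts[:,:2]-c
    al=sg*(v@d)-w/2; pp=np.abs(v@p)-16
    g=np.stack([np.maximum(0,np.maximum(-al,al-13.5)),np.maximum(0,pp),np.maximum(0,h-pts[:,2])]); inside=(g.sum(0)==0)
    return -1 if inside.any() else np.sqrt((g**2).sum(0)).min()
res=[]
for ph in range(-90,91,5):
    p=np.radians(ph); d3=-Y*np.cos(p)+X*np.sin(p); d=d3[:2]; pr=np.array([-d[1],d[0]])
    for sc in (66,72):
     b=(F+(sc-42.5)*a)
     for sh in range(-14,15,2):
      for h in range(62,92,3):
        c0=b[:2]+pr*sh; v=fl[:,:2]-c0; k=(np.abs(v@pr)<16)&(fl[:,2]>h)
        if not k.any(): continue
        i=np.where(k)[0]; al=v[i]@d; i1=i[al.argmax()]; i2=i[al.argmin()]
        mid=(al.max()+al.min())/2; c=c0+d*mid; wc=al.max()-al.min()
        # board clearance at finger corners
        ok=1e9
        for op in (3,):
          w=wc+2*op
          if w>90: continue
          cl=[clear(c,h,d,w,sg,pe) for sg in (1,-1)]; cf=[clear(c,h,d,w,sg,fl) for sg in (1,-1)]
          cor=np.array([c+d*sg*(w/2+o)+pr*q for sg in (1,-1) for o in (0,13.5) for q in (-16,16)])
          bz=60-2.1+0*cor[:,0]+((cor-F[:2])@X[:2])*np.tan(th); cb=(h-np.minimum(bz,78+2)).min()
          m=min(min(cl),min(cf),cb-1)
          mm=(fs[i1],fs[i2]); z=(fl[i1][2],fl[i2][2]); q=(( fl[i1][:2]-c)@pr,(fl[i2][:2]-c)@pr)
          # angle between contact line and d
          L=fl[i1]-fl[i2]; ang=np.degrees(np.arccos(L@d3/np.linalg.norm(L)))
          off=np.degrees(np.arcsin(abs(d3@a)))
          res.append((ph,sc,sh,h,round(m,1),round(min(cl),1),round(cb,1),mm,tuple(np.round(z)),tuple(np.round(q)),round(off),round(ang),round(wc),c.round(0)))
for ph in range(-90,91,5):
    r=[x for x in res if x[0]==ph and x[4]>1.0 and min(x[7])>=56 and max(map(abs,x[9]))<14]
    r.sort(key=lambda x:x[11])
    for x in r[:2]: print(*x)
E
python3 s.py
```

```text
s.py:37: RuntimeWarning: invalid value encountered in arccos
  L=fl[i1]-fl[i2]; ang=np.degrees(np.arccos(L@d3/np.linalg.norm(L)))
Traceback (most recent call last):
  File "s.py", line 39, in <module>
    res.append((ph,sc,sh,h,round(m,1),round(min(cl),1),round(cb,1),mm,tuple(np.round(z)),tuple(np.round(q)),round(off),round(ang),round(wc),c.round(0)))
                                                                                                                       ~~~~~^^^^^
ValueError: cannot convert float NaN to integer
```

```bash
sed -i 's/if not k.any(): continue/if k.sum()<50: continue/; s/arccos(L@d3/arccos(L@d3*.9999/' s.py; python3 s.py
```

```text
-80 66 12 86 1.5 16.6 6.0 (np.float64(85.0), np.float64(58.0)) (np.float64(86.0), np.float64(86.0)) (np.float64(12.0), np.float64(-13.0)) 31 24 56 [ 460. -238.]
-80 72 12 86 1.5 17.2 6.0 (np.float64(85.0), np.float64(58.0)) (np.float64(86.0), np.float64(86.0)) (np.float64(13.0), np.float64(-12.0)) 31 24 56 [ 460. -237.]
-75 66 4 83 1.8 22.7 3.0 (np.float64(85.0), np.float64(56.0)) (np.float64(83.0), np.float64(84.0)) (np.float64(13.0), np.float64(-5.0)) 31 16 62 [ 455. -231.]
-75 66 6 83 1.8 20.8 3.0 (np.float64(85.0), np.float64(56.0)) (np.float64(83.0), np.float64(84.0)) (np.float64(11.0), np.float64(-7.0)) 31 16 62 [ 456. -233.]
-70 66 2 83 2.0 21.5 3.0 (np.float64(85.0), np.float64(56.0)) (np.float64(83.0), np.float64(83.0)) (np.float64(12.0), np.float64(-3.0)) 30 14 63 [ 454. -230.]
-70 66 4 83 2.0 19.5 3.0 (np.float64(85.0), np.float64(56.0)) (np.float64(83.0), np.float64(83.0)) (np.float64(10.0), np.float64(-5.0)) 30 14 63 [ 455. -231.]
-65 66 14 83 2.0 6.4 3.0 (np.float64(85.0), np.float64(56.0)) (np.float64(83.0), np.float64(83.0)) (np.float64(-3.0), np.float64(-13.0)) 29 9 
[... 5485 characters left out ...]
.0)) (np.float64(-5.0), np.float64(10.0)) 30 14 63 [ 454. -222.]
75 66 4 83 1.8 30.7 3.0 (np.float64(56.0), np.float64(85.0)) (np.float64(84.0), np.float64(83.0)) (np.float64(-5.0), np.float64(13.0)) 31 16 62 [ 454. -223.]
75 66 6 83 1.8 32.7 3.0 (np.float64(56.0), np.float64(85.0)) (np.float64(84.0), np.float64(83.0)) (np.float64(-7.0), np.float64(11.0)) 31 16 62 [ 454. -221.]
80 66 12 86 1.5 41.2 6.0 (np.float64(58.0), np.float64(85.0)) (np.float64(86.0), np.float64(86.0)) (np.float64(-13.0), np.float64(12.0)) 31 24 56 [ 456. -215.]
80 72 12 86 1.5 40.7 6.0 (np.float64(58.0), np.float64(85.0)) (np.float64(86.0), np.float64(86.0)) (np.float64(-12.0), np.float64(13.0)) 31 24 56 [ 456. -215.]
```

Emit:
send_rows(
  offset=[
    [-30, -25, -2],
    [-60, -50, -4],
    [-90, -75, -6],
    [-120, -100, -8],
    [-150, -125, -10],
  ],
  turn=[0, 0, 0, 0, 0],
  hand=36,
  squeeze=8,
)

```text
time_s: 2.12
eef_pos: [0.3272, 0.4948, 0.2241]
eef_rot: [0.0, 0.162, 0.987, 0.0]
ft_force: [1.2, 0.2, 0.1]
width: 0.86
finger_force: 0.0
```

Emit:
send_rows(
  offset=[
    [-30, -25, -2],
    [-60, -50, -4],
    [-90, -75, -6],
    [-120, -100, -8],
    [-150, -120, -10],
  ],
  turn=[0.02, 0.04, 0.06, 0.09, 0.09],
)

```text
time_s: 2.53
eef_pos: [0.4306, 0.3326, 0.2342]
eef_rot: [0.0, 0.208, 0.978, 0.0]
ft_force: [-0.1, 0.7, 0.3]
width: 0.859
finger_force: 0.0
```

Emit:
send_rows(
  offset=[
    [-17, -36, 0],
    [-34, -72, 0],
    [-51, -108, 0],
    [-68, -144, 0],
    [-85, -180, 0],
  ],
  turn=[0, 0, 0, 0, 0],
)

```text
time_s: 2.95
eef_pos: [0.4347, 0.1339, 0.2341]
eef_rot: [0.0, 0.207, 0.978, 0.0]
ft_force: [0.8, -0.6, 0.7]
width: 0.861
finger_force: 0.0
```

Emit:
send_rows(
  offset=[
    [-17, -36, 0],
    [-34, -72, 0],
    [-51, -108, 0],
    [-68, -144, 0],
    [-85, -180, 0],
  ],
  turn=[0, 0, 0, 0, 0],
)

```text
time_s: 3.37
eef_pos: [0.4396, -0.0653, 0.2343]
eef_rot: [0.0, 0.207, 0.978, 0.0]
ft_force: [1.2, -0.1, 0.1]
width: 0.854
finger_force: 0.0
```

Emit:
send_rows(
  offset=[
    [-17, -36, 0],
    [-34, -72, 0],
    [-51, -108, 10],
    [-68, -140, 30],
    [-70, -144, 60],
  ],
  turn=[0, 0, 0, 0, 0],
)

```text
time_s: 3.78
eef_pos: [0.4476, -0.2289, 0.1757]
eef_rot: [0.003, 0.208, 0.978, -0.001]
ft_force: [0.5, -0.6, 0.2]
width: 0.858
finger_force: 0.0
```

Run:
```python
from h import *
s,R=st(); p=s["eef_pos"]*1000; print(s["time_s"],p.round(1),R.round(3).tolist(),s["joint_positions"].round(2),s["width"])
c=cam("top"); u=proj(c,[p/1000,[.445,-.225,.1],[.4673,-.2248,.058]]); print(u.round(0))
d=cam("side"); v=proj(d,[p/1000,[.445,-.225,.1]]); print(v.round(0))
A=c["pixels"][130:260,300:430,::-1]; B=d["pixels"]; x,y=v[1].astype(int); B=B[y-75:y+55,x-65:x+65,::-1]
cv2.imwrite("pics/a1.png",cv2.resize(np.hstack([A,B]),None,fx=3,fy=3,interpolation=cv2.INTER_CUBIC)); print(x-65,y-75)
```

```text
3.7833 [ 447.6 -228.9  175.7] [[-0.913, 0.407, 0.005], [0.407, 0.913, -0.004], [-0.006, -0.001, -1.0]] [-0.52  0.12  2.15 -0.    0.86 -1.67] 0.8582428178808492
[[361. 185.]
 [351. 195.]
 [346. 189.]]
[[257. 132.]
 [258. 158.]]
193 83
```

View pics/a1.png

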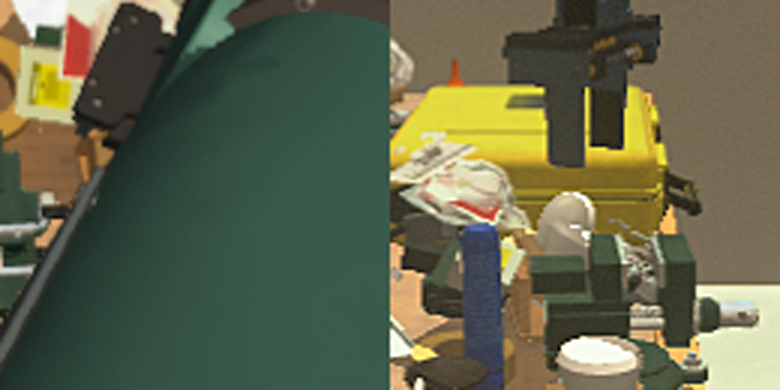

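Run:
```python
from h import *
import io,contextlib
with contextlib.redirect_stdout(io.StringIO()): exec(open('s.py').read().split("res=[]")[0])
d=cam("side"); im=d["pixels"][:,:,::-1].copy()
im=cv2.resize(im[120:200,220:300],None,fx=7,fy=7,interpolation=cv2.INTER_CUBIC)
for P,col in ((fl,(0,0,255)),(pe,(255,0,0))):
    q=((proj(d,P/1000)-[220,120]+.5)*7).astype(np.int32); cv2.polylines(im,[cv2.convexHull(q)],True,col,1)
cv2.imwrite("pics/a2.png",im)
```

```text
(no output)
```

View pics/a2.png

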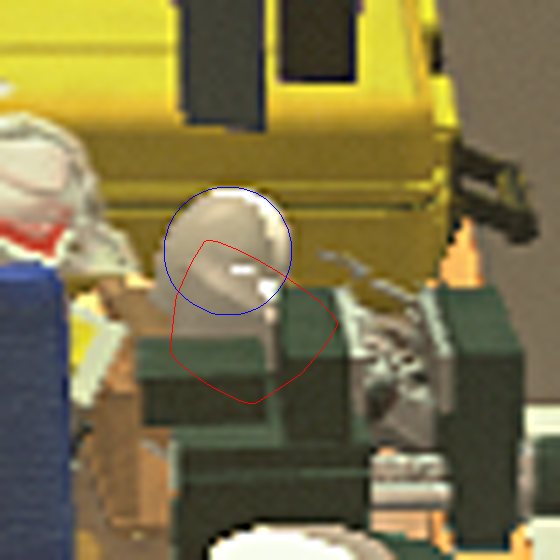

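```bash
python3 - <<'E'
from h import *
d=cam("side"); 
for r in range(150,169,2):
    m=np.zeros((384,512),bool); out=[]
    for cc in range(238,262,2):
        m[:]=0; m[r,cc]=1; P=cloud(d,m)*1000; out.append("%d,%d,%d"%tuple(P[0].round()) if len(P) else "-")
    print(r,*out)
E
cat >> g.py <<'E'
print("----")
for ps in [9]:
  for lo,hi in ((80,125),(85,125)):
    Q0=Q; Q=P[(np.hypot(P[:,0]-447,P[:,1]+226)<40)&(P[:,2]>lo)&(P[:,2]<hi)]
    f=least_squares(lambda u:res(np.r_[u,np.radians(ps)]),[468,-223,60],loss="cauchy",f_scale=1); r=f.fun; print(len(Q),f.x.round(1),np.median(np.abs(res(np.r_[f.x,np.radians(ps)]))))
    m=np.abs(res(np.r_[f.x,np.radians(ps)]))
    aa=A(np.radians(ps)); dd=Q-f.x; ss=dd@aa+42.5; rr=np.linalg.norm(dd-np.outer(dd@aa,aa),axis=1)
    print("s pct",np.percentile(ss,[5,25,50,75,95]).round(1),"r max",np.percentile(rr,[50,90,98]).round(1))
    T=Q[ss>82]; mm=T.mean(0); u,sv,v=np.linalg.svd(T-mm); print("top n",v[2].round(3),len(T),(T.min(0)).round(),T.max(0).round())
E
python3 g.py | sed -n '/----/,$p'
```

```text
150 512,-370,85 505,-364,86 499,-371,84 493,-368,85 483,-291,106 476,-280,109 470,-276,110 464,-276,111 458,-280,109 452,-282,109 447,-288,107 442,-371,84
152 513,-380,75 506,-374,77 499,-372,78 489,-291,100 482,-286,102 476,-271,106 470,-276,104 464,-271,106 458,-273,105 452,-274,105 446,-281,103 441,-288,101
154 512,-372,71 506,-371,71 499,-372,71 488,-278,98 482,-269,100 476,-273,99 470,-264,102 464,-269,100 458,-276,98 452,-273,99 446,-277,98 441,-285,96
156 502,-220,109 506,-375,63 495,-287,89 488,-278,92 482,-272,93 474,-226,107 469,-233,105 464,-266,95 458,-266,95 452,-272,93 446,-271,93 441,-282,90
158 502,-215,104 506,-374,57 494,-282,84 488,-274,86 480,-221,102 474,-213,105 468,-210,106 462,-211,105 457,-223,102 452,-269,88 446,-277,86 441,-288,82
160 508,-296,74 503,-315,68 494,-278,79 488,-269,82 479,-215,98 473,-206,101 468,-202,102 462,-206,101 456,-205,101 451,-209,100 446,-223,96 442,-377,49
162 506,-265,77 501,-282,72 494,-275,74 486,-222,90 479,-213,93 473,-206,95 468,-203,96 462,-197,98 456,-198,98 451,-195,98 445,-201,97 439,-125,120
164 504,-245,77 499,-254,74 494,-267,70 485,-215,86 479,-209,88 473,-200,91 468,-200,91 462,-195,93 456,-196,92 451,-191,94 445,-200,91 438,-102,122
166 504,-236,74 497,-226,77 493,-241,72 485,-217,80 479,-206,83 473,-201,85 468,-196,86 462,-196,86 456,-195,87 451,-195,87 445,-196,87 438,-87,121
168 503,-223,72 490,-109,109 485,-113,107 480,-106,110 475,-110,108 469,-108,109 464,-111,108 459,-112,108 454,-112,108 449,-113,108 445,-195,81 438,-69,122
----
605 [ 469.3 -227.9   58.7] 1.1921901411697888
s pct [74.1 82.2 84.3 86.  88.3] r max [22.9 31.5 32.9]
top n [-0.461 -0.112  0.88 ] 461 [ 409. -257.   80.] [ 473. -201.  110.]
558 [ 468.7 -227.4   58.6] 1.2312871206858418
s pct [73.9 82.1 84.3 86.  88.3] r max [22.3 31.7 33.2]
top n [-0.44  -0.108  0.892] 421 [ 409. -257.   85.] [ 472. -202.  110.]
```

Emit:
send_rows(
  offset=[
    [3, 2, 20],
    [3, 2, 35],
    [3, 2, 45],
    [3, 2, 45],
  ],
  turn=[0, 0, 0, 0],
  hand=45,
)

```text
time_s: 4.37
eef_pos: [0.4435, -0.2194, 0.1286]
eef_rot: [-0.0, 0.206, 0.978, 0.0]
ft_force: [-0.6, -0.2, 0.1]
width: 0.826
finger_force: 0.0
```

```bash
cat > c.py <<'E'
from h import *
exec(open('s.py').read().split("res=[]")[0].replace("F=np.array([467.3,-224.8,58.])","F=np.array([468.5,-225.5,58.5])").replace("467.3","468.5"))
s,R=st(); p=s["eef_pos"]*1000; print(p.round(1),s["width"]*91,s["time_s"])
d3=-R[:,1]; d=d3[:2]/np.linalg.norm(d3[:2]); pr=np.array([-d[1],d[0]])
for c in (p[:2],np.array([445.5,-226.]),np.array([443.5,-225.])):
  for h in (75,78):
    v=fl[:,:2]-c; k=(np.abs(v@pr)<16)&(fl[:,2]>h+2); i=np.where(k)[0]; al=v[i]@d; i1=i[al.argmax()]; i2=i[al.argmin()]
    w=s["width"]*91
    print(c,h,"ext",al.max().round(1),al.min().round(1),"s",fs[i1],fs[i2],"z",fl[i1][2].round(),fl[i2][2].round(),"perp",((fl[i1][:2]-c)@pr).round(1),((fl[i2][:2]-c)@pr).round(1),"pear",[round(float(clear(c,h,d,w,sg,pe)),1) for sg in (1,-1)],"fl",[round(float(clear(c,h,d,w,sg,fl)),1) for sg in (1,-1)])
E
python3 c.py
```

```text
[ 443.5 -219.4  128.6] 75.13730852457452 4.3667
[ 443.54548344 -219.40882035] 75 ext 38.3 -28.2 s 85.0 60.0 z 86.0 81.0 perp 10.0 14.1 pear [8.5, 77.7] fl [-1.0, 9.4]
[ 443.54548344 -219.40882035] 78 ext 38.3 -28.2 s 85.0 60.0 z 86.0 81.0 perp 10.0 14.1 pear [8.5, 77.7] fl [-1.0, 9.4]
[ 445.5 -226. ] 75 ext 33.1 -33.4 s 85.0 60.0 z 86.0 81.0 perp 5.5 9.7 pear [3.0, 71.3] fl [4.5, 4.1]
[ 445.5 -226. ] 78 ext 33.1 -33.4 s 85.0 60.0 z 86.0 81.0 perp 5.5 9.7 pear [3.0, 71.3] fl [4.5, 4.1]
[ 443.5 -225. ] 75 ext 33.2 -33.3 s 85.0 60.0 z 86.0 81.0 perp 7.8 11.9 pear [5.2, 72.1] fl [4.4, 4.2]
[ 443.5 -225. ] 78 ext 33.2 -33.3 s 85.0 60.0 z 86.0 81.0 perp 7.8 11.9 pear [5.2, 72.1] fl [4.4, 4.2]
```

Emit:
send_rows(
  offset=[
    [-3, -5, 0],
    [-3, -5, 12],
    [-3, -5, 25],
    [-3, -5, 34],
    [-3, -5, 38],
  ],
  turn=[0, 0, 0, 0, 0],
)

```text
time_s: 4.78
eef_pos: [0.4441, -0.226, 0.0899]
eef_rot: [-0.0, 0.207, 0.978, 0.0]
ft_force: [-0.8, 0.0, -0.5]
width: 0.822
finger_force: 0.0
```

Emit:
send_rows(
  offset=[
    [0, 0, 5],
    [0, 0, 10],
    [0, 0, 14],
    [0, 0, 14],
  ],
  turn=[0, 0, 0, 0],
)

```text
time_s: 5.12
eef_pos: [0.4441, -0.226, 0.0763]
eef_rot: [-0.0, 0.207, 0.978, 0.0]
ft_force: [-1.1, 0.2, 0.1]
width: 0.821
finger_force: 0.0
```

```bash
python3 c.py; python3 -c "
from h import *
s,R=st();print(s['ft_force'])
d=cam('side'); save(d,'a3.png',(215,95,305,185),7)"
```

```text
[ 444.1 -226.    76.3] 74.69894808673766 5.1167
[ 444.13596494 -225.97704395] 75 ext 32.6 -34.0 s 85.0 60.0 z 86.0 81.0 perp 6.8 10.9 pear [4.2, 70.9] fl [4.8, 3.4]
[ 444.13596494 -225.97704395] 78 ext 32.6 -34.0 s 85.0 60.0 z 86.0 81.0 perp 6.8 10.9 pear [4.2, 70.9] fl [4.8, 3.4]
[ 445.5 -226. ] 75 ext 33.1 -33.5 s 85.0 60.0 z 86.0 81.0 perp 5.6 9.6 pear [3.0, 71.0] fl [4.3, 3.9]
[ 445.5 -226. ] 78 ext 33.1 -33.5 s 85.0 60.0 z 86.0 81.0 perp 5.6 9.6 pear [3.0, 71.0] fl [4.3, 3.9]
[ 443.5 -225. ] 75 ext 33.2 -33.4 s 85.0 60.0 z 86.0 81.0 perp 7.8 11.9 pear [5.3, 71.8] fl [4.1, 4.0]
[ 443.5 -225. ] 78 ext 33.2 -33.4 s 85.0 60.0 z 86.0 81.0 perp 7.8 11.9 pear [5.3, 71.8] fl [4.1, 4.0]
[-1.11430958  0.15541996  0.12201607]
```

View pics/a3.png

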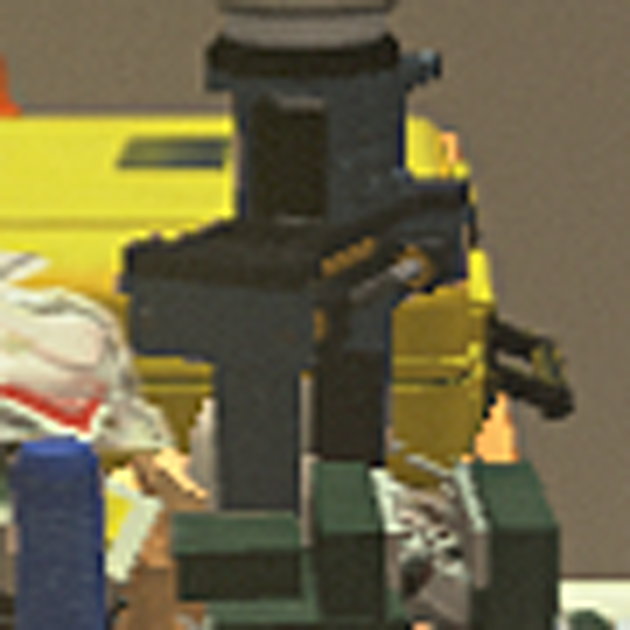

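Emit:
send_rows(
  offset=[
    [0, 0, 3],
    [0, 0, 3],
    [0, 0, 3],
    [0, 0, 3],
    [0, 0, 3],
  ],
  turn=[0, 0, 0, 0, 0],
  hand=110,
  squeeze=9,
)

```text
time_s: 5.58
eef_pos: [0.4444, -0.2261, 0.0741]
eef_rot: [0.0, 0.207, 0.978, 0.0]
ft_force: [0.8, 1.1, -1.0]
width: 0.648
finger_force: 9.0
```

Emit:
send_rows(
  offset=[
    [0, 0, 0],
    [0, 0, 0],
    [0, 0, 0],
    [0, 0, 0],
  ],
  turn=[0, 0, 0, 0],
)

```text
time_s: 5.92
eef_pos: [0.4444, -0.2261, 0.074]
eef_rot: [0.0, 0.207, 0.978, 0.0]
ft_force: [-0.3, 2.2, 0.7]
width: 0.644
finger_force: 9.0
```

Emit:
send_rows(
  offset=[
    [1, -0.6, -1.7],
    [2, -1.2, -3.4],
    [3, -1.8, -5.1],
    [4, -2.4, -6.8],
    [4, -2.4, -6.8],
  ],
  turn=[0, 0, 0, 0, 0],
)

```text
time_s: 6.33
eef_pos: [0.4397, -0.2268, 0.0811]
eef_rot: [0.0, 0.207, 0.978, -0.0]
ft_force: [-0.3, -0.8, -1.9]
width: 0.652
finger_force: 9.0
```

Run:
```python
from h import *
s,R=st();print(s['eef_pos'],s['ft_force'],s['wrist_torque'],s['width']*91,s['finger_force'])
d=cam('side'); save(d,'a4.png',(225,125,295,195),8)
```

```text
[ 0.43966153 -0.22684238  0.08110612] [-0.25054837 -0.79821344 -1.86996277] [-0.0649413  -0.01311914  0.0400441 ] 59.37641647242648 8.999903325802734
```

View pics/a4.png

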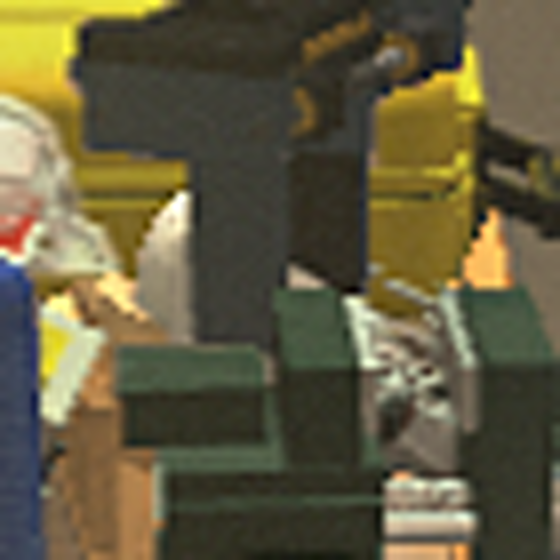

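Emit:
send_rows(
  offset=[
    [1.3, -0.9, -2.5],
    [2.7, -1.7, -5],
    [4, -2.6, -7.6],
    [5.3, -3.5, -10],
    [6.7, -4.3, -12.7],
  ],
  turn=[0, 0, 0, 0, 0],
)

```text
time_s: 6.8
eef_pos: [0.4317, -0.228, 0.0937]
eef_rot: [0.0, 0.207, 0.978, -0.0]
ft_force: [-0.5, -0.2, -2.3]
width: 0.646
finger_force: 9.0
```

Emit:
send_rows(
  offset=[
    [1.8, -1.2, -3.4],
    [3.6, -2.3, -6.8],
    [5.4, -3.5, -10.2],
    [7.2, -4.7, -13.6],
    [9, -5.8, -17],
  ],
  turn=[0, 0, 0, 0, 0],
)

```text
time_s: 7.22
eef_pos: [0.4211, -0.2296, 0.1108]
eef_rot: [0.0, 0.207, 0.978, -0.0]
ft_force: [0.2, -0.4, -1.3]
width: 0.649
finger_force: 9.0
```

Emit:
send_rows(
  offset=[
    [1.8, -1.2, -3.4],
    [2, -1.3, -8],
    [2, -1.3, -14],
    [2, -1.3, -22],
    [2, -1.3, -32],
  ],
  turn=[0, 0, 0, 0, 0],
)

```text
time_s: 7.63
eef_pos: [0.4189, -0.2299, 0.143]
eef_rot: [-0.0, 0.207, 0.978, 0.0]
ft_force: [0.2, 0.4, -1.6]
width: 0.642
finger_force: 9.0
```

Emit:
send_rows(
  offset=[
    [-2, 0, -12],
    [-5, 1, -28],
    [-8, 4, -46],
    [-11, 10, -64],
    [-12, 20, -80],
  ],
  turn=[0, 0, 0, 0, 0],
)

```text
time_s: 8.05
eef_pos: [0.4385, -0.2169, 0.2245]
eef_rot: [0.001, 0.207, 0.978, -0.0]
ft_force: [-0.1, -0.0, -1.5]
width: 0.646
finger_force: 9.0
```

Emit:
send_rows(
  offset=[
    [0, 16, -8],
    [4, 36, -14],
    [10, 58, -16],
    [17, 82, -16],
    [24, 106, -16],
  ],
  turn=[0, 0, 0, 0, 0],
)

```text
time_s: 8.47
eef_pos: [0.4592, -0.1089, 0.2396]
eef_rot: [0.001, 0.207, 0.978, -0.0]
ft_force: [-0.4, 0.6, -2.0]
width: 0.646
finger_force: 9.0
```

Emit:
send_rows(
  offset=[
    [9, 24, 0],
    [19, 48, 0],
    [30, 72, 0],
    [41, 96, 0],
    [52, 120, 0],
  ],
  turn=[0, 0, 0, 0, 0],
)

```text
time_s: 8.88
eef_pos: [0.4599, 0.0222, 0.2394]
eef_rot: [0.0, 0.207, 0.978, 0.0]
ft_force: [0.1, -0.5, -1.9]
width: 0.648
finger_force: 9.0
```

Emit:
send_rows(
  offset=[
    [14, 20, 0],
    [28, 38, 0],
    [40, 52, 0],
    [48, 62, 0],
    [51, 65, 0],
  ],
  turn=[0, 0, 0, 0, 0],
)

```text
time_s: 9.3
eef_pos: [0.4393, 0.1024, 0.2392]
eef_rot: [0.0, 0.206, 0.979, 0.0]
ft_force: [0.3, -0.6, -1.1]
width: 0.648
finger_force: 9.0
```

Emit:
send_rows(
  offset=[
    [0, 0, 0],
    [0, 0, 0],
    [0, 0, 0],
  ],
  turn=[0, 0, 0],
)

```text
time_s: 9.55
eef_pos: [0.4399, 0.1004, 0.2387]
eef_rot: [0.0, 0.207, 0.978, -0.0]
ft_force: [-0.6, -0.5, -1.4]
width: 0.647
finger_force: 9.0
```

Run:
```python
from h import *
s,R=st();p=s['eef_pos'];print(p,R[:,1],s['ft_force'],s['time_s'])
d=cam('side'); q=proj(d,p)[0].astype(int); print(q, proj(d,p+[0,0,-.07]))
save(d,'b1.png',(q[0]-50,q[1]-40,q[0]+60,q[1]+70),7)
```

```text
[0.43993348 0.10037782 0.23866415] [4.05297836e-01 9.14184699e-01 5.87210210e-06] [-0.56125264 -0.48802194 -1.44067301] 9.55
[258 138] [[258.17023526 171.67889785]]
```

View pics/b1.png

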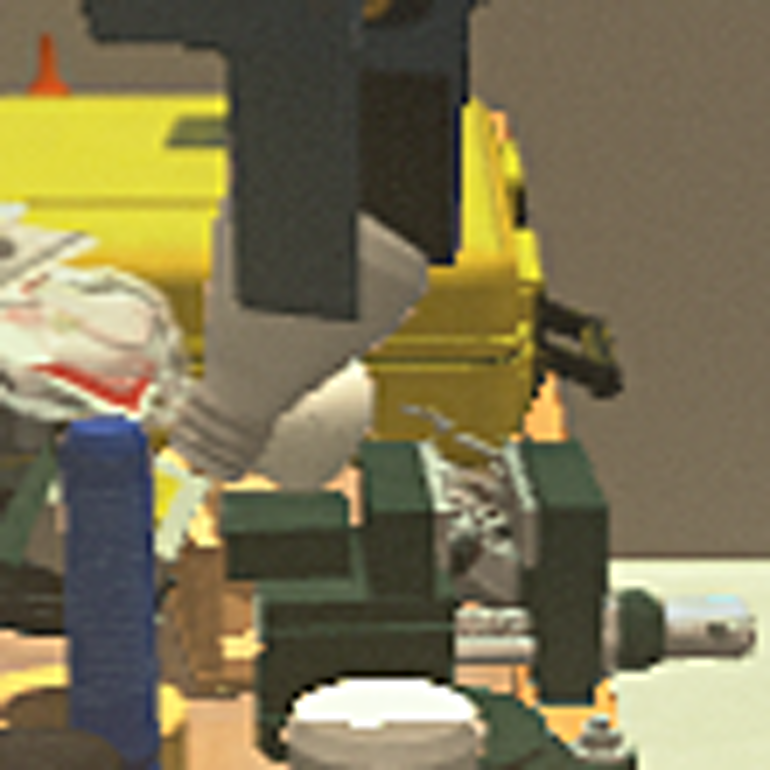

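```bash
cat > f.py <<'E'
from h import *
from scipy.optimize import least_squares
def prof(s): return np.interp(s,[0,26,60,75,85],[12,14.5,30,32,32])
def fit(names=("side","top"),lo=-95,hi=45,a0=(-.5,-.1),y0=None):
    s,R=st(); p=s["eef_pos"]*1000; Q=[];W=[]
    for n in names:
        c=cam(n); px=c["pixels"].astype(int); br=px.max(2)>75; sat=(px.max(2)-px.min(2))<0.35*px.max(2)
        blue=px[...,2]>px[...,0]-2
        z=c["range_z"]>0; idx=np.nonzero((z&br&sat&~blue).ravel())[0]
        m=np.zeros(z.size,bool); m[idx]=1; P=cloud(c,m.reshape(z.shape))*1000
        k=(np.linalg.norm(P[:,:2]-p[:2],axis=1)<60)&(P[:,2]>p[2]+lo)&(P[:,2]<p[2]+hi); print(n,k.sum()); Q.append(P[k])
    Q=np.concatenate(Q)
    def res(q):
        a=np.array([q[3],q[4],np.sqrt(max(.05,1-q[3]**2-q[4]**2))]); d=Q-q[:3]; t=d@a+42.5; r=np.linalg.norm(d-np.outer(d@a,a),axis=1)
        side=r-prof(np.clip(t,0,85)); cap=np.maximum(t-85,-t)
        return np.where((side<=0)&(cap<=0),np.maximum(side,cap),np.hypot(np.maximum(side,0),np.maximum(cap,0)))
    a0=np.array([*a0,np.sqrt(1-a0[0]**2-a0[1]**2)])
    b=None
    for dz in (5,15):
        f=least_squares(res,[*(p+[0,0,dz]-28*a0),a0[0],a0[1]],loss="cauchy",f_scale=1.5)
        if b is None or f.cost<b.cost: b=f
    q=b.x; a=np.array([q[3],q[4],np.sqrt(1-q[3]**2-q[4]**2)])
    m=np.abs(res(q)); print("n",len(Q),"inl",(m<3).mean().round(2),"mid-tcp",(q[:3]-p).round(1),"a",a.round(3),"lean",np.degrees(np.arccos(a[2])).round(1),"foot-tcp",(q[:3]-42.5*a-p).round(1),"tcp",p.round(1),"time",s["time_s"])
    return q,a
if __name__=="__main__": fit(("side",));
E
python3 f.py
```

```text
side 583
n 583 inl 0.96 mid-tcp [ 23.7   2.5 -15.1] a [-0.486 -0.15   0.861] lean 30.6 foot-tcp [ 44.4   8.8 -51.7] tcp [439.9 100.3 238.6] time 9.6
```

Run:
```python
from h import *
c=dict(np.load("top0.npz")); z=c["range_z"]>0
v,u=np.nonzero(z); P=cloud(c,z)*1000; px=c["pixels"][v,u].astype(int)
wood=(px[:,0]>px[:,2]*1.25)
k=(P[:,0]>370)&(P[:,0]<480)&(P[:,1]>-20)&(P[:,1]<195)&(P[:,2]>31)&(P[:,2]<41)&wood
q=P[k]; print(k.sum())
# keep main component around
q=q[(q[:,0]>380)&(q[:,0]<476)]
# edges: fit along v for far/near sides
for y in range(0,180,20):
    b=q[(q[:,1]>y-6)&(q[:,1]<y+6)]; print(y,len(b),np.percentile(b[:,0],[2,98]).round() if len(b) else "")
print("yext",np.percentile(q[:,1],[.5,99.5]))
# hole: dip
k=(np.hypot(P[:,0]-427,P[:,1]-116)<26); b=P[k]; lowp=b[b[:,2]<33]; print("low",len(lowp),lowp.mean(0).round(1),lowp.min(0).round(1),lowp.max(0).round(1))
# image circle
g=cv2.cvtColor(c["pixels"],cv2.COLOR_RGB2GRAY); uv=proj(c,[[.427,.116,.036]])[0]; print(uv)
x,y=uv.round().astype(int); w_=np.hstack([cv2.resize(c["pixels"][180:236,160:275,::-1],None,fx=6,fy=6,interpolation=cv2.INTER_CUBIC)]); cv2.imwrite("pics/t1.png",w_)
# side camera ears etc
c=dict(np.load("side0.npz")); np.set_printoptions(suppress=True)
```

```text
1687
0 142 [398. 473.]
20 106 [396. 470.]
40 38 [393. 408.]
60 39 [392. 409.]
80 107 [390. 464.]
100 135 [390. 471.]
120 91 [387. 461.]
140 159 [385. 458.]
160 165 [384. 456.]
yext [-12.68149995 174.52774937]
low 181 [429.2 120.3   9.5] [411.   94.7   1.1] [445.2 136.6  32.7]
[200.69217519 206.17399835]
```

View pics/t1.png

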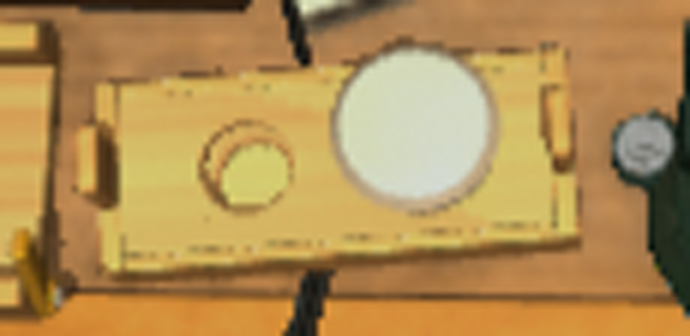

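Emit:
send_rows(
  offset=[
    [5, 6, 2],
    [13, 16, 6],
    [22, 27, 12],
    [30, 38, 18],
    [36, 45, 24],
  ],
  turn=[0.08, 0.19, 0.31, 0.43, 0.55],
)

```text
time_s: 10.07
eef_pos: [0.4251, 0.157, 0.2143]
eef_rot: [0.0, 0.468, 0.884, 0.0]
ft_force: [-0.1, -0.0, -2.3]
width: 0.649
finger_force: 9.0
```

Emit:
send_rows(
  offset=[
    [0, 0, 6],
    [0, 0, 12],
    [0, 0, 18],
    [0, 0, 24],
    [0, 0, 30],
  ],
  turn=[0.12, 0.24, 0.36, 0.48, 0.6],
)

```text
time_s: 10.48
eef_pos: [0.4252, 0.1562, 0.1841]
eef_rot: [-0.0, 0.708, 0.706, -0.0]
ft_force: [-0.0, 0.0, -1.7]
width: 0.65
finger_force: 9.0
```

Emit:
send_rows(
  offset=[
    [0, 0, 4],
    [0, 0, 8],
    [0, 0, 12],
    [0, 0, 16],
    [0, 0, 20],
  ],
  turn=[0.12, 0.24, 0.36, 0.48, 0.58],
)

```text
time_s: 10.9
eef_pos: [0.4253, 0.1562, 0.1642]
eef_rot: [0.0, 0.881, 0.474, -0.0]
ft_force: [-0.3, 0.4, -1.6]
width: 0.643
finger_force: 9.0
```

Emit:
send_rows(
  offset=[
    [0, 0, 0],
    [0, 0, 0],
    [0, 0, 0],
  ],
  turn=[0.03, 0.03, 0.03],
)

```text
time_s: 11.15
eef_pos: [0.4253, 0.1564, 0.1645]
eef_rot: [0.0, 0.886, 0.464, 0.0]
ft_force: [-0.9, -0.6, -2.6]
width: 0.648
finger_force: 9.0
```

Run:
```python
from f import *
s,R=st(); al=np.arctan2(R[1,1],R[0,1]); print("alpha",np.degrees(al),s["width"]*91,s["ft_force"])
th=np.radians(136.5-5.4)+al; 
q,a=fit(("side",),a0=(.5*np.cos(th),.5*np.sin(th)))
p=s["eef_pos"]*1000; foot=q[:3]-42.5*a
H=np.array([424.5,115.8,36])
h=a[:2]/np.linalg.norm(a[:2]); tgt=H[:2]-5*h
dw=np.r_[tgt-foot[:2],0]; print("foot",foot.round(1),"move world",dw.round(1),"tool",(R.T@dw).round(1),"a in tool",(R.T@a).round(3),"foot above top",foot[2]-36)
```

```text
alpha -34.673526084838024 58.93444319776044 [-0.90848989 -0.55572797 -2.5777349 ]
side 771
n 771 inl 0.95 mid-tcp [ -1.5 -21.6 -15.1] a [-0.038  0.493  0.869] lean 29.7 foot-tcp [  0.1 -42.6 -52. ] tcp [425.3 156.4 164.5] time 11.15
foot [425.4 113.8 112.4] move world [-0.5 -3.   0. ] tool [-2.7  1.3  0. ] a in tool [ 0.384 -0.312 -0.869] foot above top 76.43055753079364
```

Emit:
send_rows(
  offset=[
    [-1, 0.5, 8],
    [-2, 1, 22],
    [-3, 1.5, 38],
    [-3, 1.5, 52],
    [-3, 1.5, 60],
  ],
  turn=[0, 0, 0, 0, 0],
)

```text
time_s: 11.62
eef_pos: [0.4238, 0.153, 0.1028]
eef_rot: [-0.0, 0.886, 0.464, -0.001]
ft_force: [-0.1, -0.5, -1.1]
width: 0.648
finger_force: 9.0
```

Emit:
send_rows(
  offset=[
    [0, 0, 5],
    [0, 0, 10],
    [0, 0, 14],
    [0, 0, 18],
    [0, 0, 20],
  ],
  turn=[0, 0, 0, 0, 0],
)

```text
time_s: 12.03
eef_pos: [0.4246, 0.1534, 0.0843]
eef_rot: [0.0, 0.886, 0.464, 0.0]
ft_force: [0.5, -0.3, -1.5]
width: 0.65
finger_force: 9.0
```

Emit:
send_rows(
  offset=[
    [0, 0, 1.5],
    [0, 0, 3],
    [0, 0, 4.5],
    [0, 0, 6],
    [0, 0, 6],
  ],
  turn=[0, 0, 0, 0, 0],
)

```text
time_s: 12.45
eef_pos: [0.4247, 0.1531, 0.0787]
eef_rot: [0.0, 0.886, 0.464, -0.0]
ft_force: [-0.5, -6.4, 7.5]
width: 0.649
finger_force: 9.0
```

Emit:
send_rows(
  offset=[
    [-2, 0, -2],
    [-4, 0, -2.5],
    [-6.5, 0, -3],
    [-9, 0, -3.5],
    [-12, 0, -4],
  ],
  turn=[0, 0, 0, 0, 0],
  squeeze=5,
)

```text
time_s: 12.87
eef_pos: [0.4176, 0.1434, 0.0825]
eef_rot: [-0.0, 0.886, 0.464, 0.0]
ft_force: [0.2, 0.1, -1.0]
width: 0.649
finger_force: 5.0
```

```bash
cat > v.py <<'E'
from f import *
import sys
s,R=st(); al=np.arctan2(R[1,1],R[0,1]); print(s["eef_pos"]*1000,"alpha",np.degrees(al).round(1),s["width"]*91,s["ft_force"].round(1))
g=[float(x) for x in sys.argv[1:3]]
w0=R@np.array([g[0],g[1],0]); q,a=fit(("side",),a0=(w0[0],w0[1]))
print("a in tool",(R.T@a).round(3),"foot",(q[:3]-42.5*a).round(1))
E
python3 v.py 0.25 -0.3
python3 - <<'E'
from h import *
d=cam("side"); pts("side",d,["ear_lead","place_lead","ear_trail"]); save(d,'b2.png',(190,130,320,240),6)
E
```

```text
[417.57094391 143.35583952  82.52330083] alpha -34.7 59.04073993920686 [ 0.2  0.1 -1. ]
side 629
n 629 inl 0.9 mid-tcp [  1.2 -17.9 -16.2] a [-0.156  0.344  0.926] lean 22.2 foot-tcp [  7.9 -32.5 -55.6] tcp [417.6 143.4  82.5] time 12.8667
a in tool [ 0.194 -0.324 -0.926] foot [425.5 110.9  27. ]
side ear_lead [(0.7, [419.0, 171.0, 61.0])]
side place_lead [(0.84, [428.0, 121.0, 35.0])]
side ear_trail [(0.71, [429.0, 49.0, 34.0])]
```

View pics/b2.png

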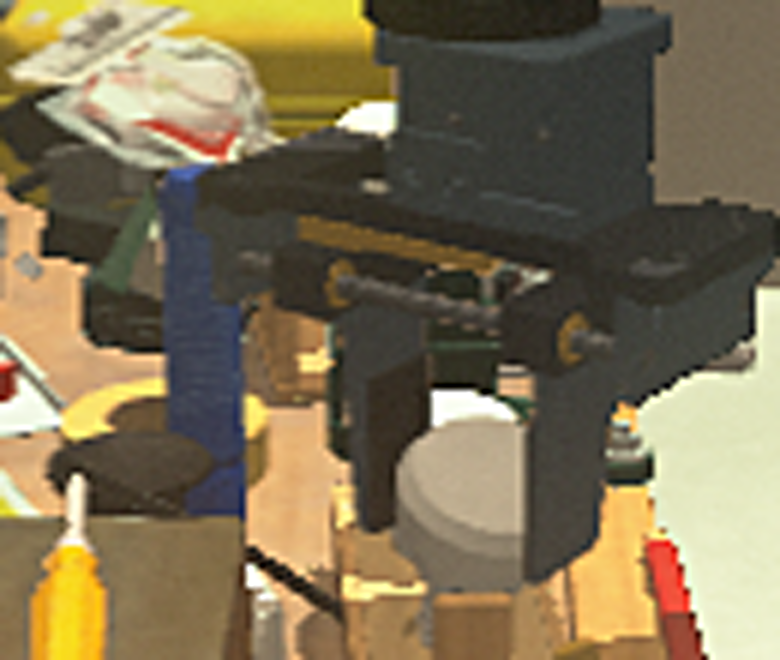

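Emit:
send_rows(
  offset=[
    [-2.5, 0, -0.3],
    [-5, 0, -0.6],
    [-7.5, 0, -0.9],
    [-10.5, 0, -1.2],
    [-13.5, 0, -1.3],
  ],
  turn=[0, 0, 0, 0, 0],
)

```text
time_s: 13.53
eef_pos: [0.4098, 0.1322, 0.0838]
eef_rot: [-0.0, 0.886, 0.464, -0.0]
ft_force: [-0.0, 1.7, -1.6]
width: 0.645
finger_force: 5.0
```

```bash
python3 v.py 0.05 -0.3
```

```text
[409.78755484 132.16822836  83.77930099] alpha -34.7 58.716213677039505 [-0.   1.7 -1.6]
side 691
n 691 inl 0.87 mid-tcp [  5.2 -13.1 -16.7] a [-0.283  0.187  0.941] lean 19.8 foot-tcp [ 17.2 -21.1 -56.7] tcp [409.8 132.2  83.8] time 13.5333
a in tool [-0.008 -0.339 -0.941] foot [427.  111.1  27.1]
```

Emit:
send_rows(
  offset=[
    [0, 3, -0.5],
    [0, 6, -1],
    [0, 9, -1.5],
    [0, 12, -2],
    [0, 12, -2],
  ],
  turn=[0, 0, 0, 0, 0],
  squeeze=3,
)

```text
time_s: 14.0
eef_pos: [0.4206, 0.1254, 0.0859]
eef_rot: [0.0, 0.886, 0.464, 0.0]
ft_force: [-0.8, 0.4, -0.5]
width: 0.672
finger_force: 3.0
```

```bash
python3 v.py 0.05 -0.2;  python3 - <<'E'
from h import *
d=cam("side"); pts("side",d,["ear_lead","place_lead"])
E
```

```text
[420.58835559 125.38823084  85.901705  ] alpha -34.7 61.16933648403105 [-0.8  0.4 -0.5]
side 652
n 652 inl 0.92 mid-tcp [  1.8  -9.2 -23.1] a [-0.179  0.064  0.982] lean 11.0 foot-tcp [  9.4 -11.9 -64.8] tcp [420.6 125.4  85.9] time 14.0
a in tool [-0.049 -0.183 -0.982] foot [430.  113.5  21.1]
side ear_lead [(0.74, [416.0, 169.0, 61.0])]
side place_lead [(0.62, [430.0, 118.0, 35.0])]
```

Emit:
send_rows(
  offset=[
    [1, 3, 0],
    [2, 5, 0],
    [3, 7, 1],
    [4, 9, 2],
    [4, 9, 3],
  ],
  turn=[0, 0, 0, 0, 0],
)

```text
time_s: 14.62
eef_pos: [0.43, 0.1237, 0.0827]
eef_rot: [0.0, 0.886, 0.464, 0.0]
ft_force: [-1.4, 0.2, -1.0]
width: 0.684
finger_force: 3.0
```

```bash
python3 v.py 0.01 -0.1
```

```text
[429.9973031  123.73267805  82.65631171] alpha -34.7 62.20447046996253 [-1.4  0.2 -1. ]
side 624
n 624 inl 0.85 mid-tcp [ -2.9  -7.3 -27.5] a [-0.047  0.003  0.999] lean 2.7 foot-tcp [ -1.   -7.5 -70. ] tcp [430.  123.7  82.7] time 14.6167
a in tool [-0.024 -0.04  -0.999] foot [429.  116.3  12.7]
```

Emit:
send_rows(
  offset=[
    [0, 1, 1.5],
    [0, 2, 3],
    [0, 2, 4.5],
    [0, 2, 6],
    [0, 2, 6],
  ],
  turn=[0, 0, 0, 0, 0],
)

```text
time_s: 15.08
eef_pos: [0.4311, 0.1226, 0.0765]
eef_rot: [-0.0, 0.886, 0.464, -0.0]
ft_force: [-2.3, 1.6, 2.5]
width: 0.685
finger_force: 3.0
```

```bash
python3 v.py 0.01 -0.05
```

```text
[431.09563597 122.58628821  76.50988033] alpha -34.7 62.34675238491411 [-2.3  1.6  2.5]
side 634
n 634 inl 0.79 mid-tcp [ -3.3  -6.4 -24.5] a [-0.027 -0.02   0.999] lean 1.9 foot-tcp [ -2.2  -5.6 -67. ] tcp [431.1 122.6  76.5] time 15.0833
a in tool [-0.032 -0.011 -0.999] foot [428.9 117.    9.5]
```

Emit:
send_rows(
  offset=[
    [0, -1, 0],
    [0, -2, 0],
    [0, -2, 0],
  ],
  turn=[0, 0, 0],
)

```text
time_s: 15.38
eef_pos: [0.4294, 0.1237, 0.0767]
eef_rot: [0.0, 0.886, 0.464, 0.0]
ft_force: [-0.5, 1.1, -1.6]
width: 0.683
finger_force: 3.0
```

Emit:
send_rows(
  offset=[
    [0, 0, 0],
    [0, 0, 0],
    [0, 0, 0],
    [0, 0, 0],
  ],
  turn=[0, 0, 0, 0],
  hand=60,
)

```text
time_s: 15.72
eef_pos: [0.4296, 0.1237, 0.0768]
eef_rot: [0.0, 0.886, 0.464, 0.0]
ft_force: [0.4, -0.1, -0.1]
width: 0.764
finger_force: 0.0
```

```bash
python3 v.py 0.01 -0.02
```

```text
[429.63735676 123.72896629  76.79071653] alpha -34.7 69.48141751711935 [ 0.4 -0.1 -0.1]
side 642
n 642 inl 0.69 mid-tcp [ -9.5  -9.9 -28.3] a [-0.175 -0.177  0.968] lean 14.4 foot-tcp [ -2.1  -2.4 -69.5] tcp [429.6 123.7  76.8] time 15.7167
a in tool [-0.246 -0.043 -0.968] foot [427.6 121.4   7.3]
```

Emit:
send_rows(
  offset=[
    [0, 0, -3],
    [0, 0, -8],
    [0, 0, -16],
    [0, 0, -28],
    [0, 0, -44],
  ],
  turn=[0, 0, 0, 0, 0],
  hand=55,
)

```text
time_s: 16.18
eef_pos: [0.4291, 0.1236, 0.1213]
eef_rot: [-0.0, 0.886, 0.464, -0.0]
ft_force: [0.7, -0.3, 0.4]
width: 0.78
finger_force: 0.0
```

```bash
cat > b.py <<'E'
from h import *
from f import prof
from scipy.optimize import least_squares
def bulbs(n="side"):
    c=cam(n); px=c["pixels"].astype(int); br=px.max(2)>75; sat=(px.max(2)-px.min(2))<0.3*px.max(2); blue=px[...,2]>px[...,0]-2
    P=cloud(c,(c["range_z"]>0)&br&sat&~blue)*1000
    out=[]
    for nm,g in (("new",(427,118)),("old",(432,50))):
        y0=84; side=1 if nm=="new" else -1
        Q=P[(np.hypot(P[:,0]-g[0],P[:,1]-g[1])<46)&(side*(P[:,1]-y0)>-6)&(P[:,2]>38)&(P[:,2]<105)]
        if len(Q)<60: print(n,nm,len(Q)); continue
        def res(q):
            a=np.array([q[3],q[4],np.sqrt(max(.05,1-q[3]**2-q[4]**2))]); d=Q-q[:3]; t=d@a+42.5; r=np.linalg.norm(d-np.outer(d@a,a),axis=1)
            s=r-prof(np.clip(t,0,85)); cap=np.maximum(t-85,-t)
            return np.where((s<=0)&(cap<=0),np.maximum(s,cap),np.hypot(np.maximum(s,0),np.maximum(cap,0)))
        f=least_squares(res,[*g,48,0,0],loss="cauchy",f_scale=1.5); q=f.x; m=np.abs(res(q))
        T=Q[Q[:,2]>86]; 
        print(n,nm,len(Q),"inl",(m<3).mean().round(2),"mid",q[:3].round(1),"a",q[3:].round(3),"lean",np.degrees(np.arcsin(np.hypot(*q[3:]))).round(1),"zmax",np.percentile(Q[:,2],[50,90,99]).round(1))
if __name__=="__main__":
    s,R=st(); print(s["time_s"],s["eef_pos"]*1000,s["joint_positions"].round(2),s["ft_force"].round(1)); bulbs("side"); c=cam("side"); pts("side",c,["ear_lead","place_lead","ear_trail","flood_old_mid","flood_mid"]); bulbs("top"); c=cam("top"); pts("top",c,["ear_lead","ear_trail","flood_old_mid","flood_mid"])
E
python3 b.py
```

```text
16.1833 [429.12283503 123.64063227 121.29660468] [ 0.23  0.13  2.28 -0.    0.74  0.83] [ 0.7 -0.3  0.4]
side new 588 inl 0.97 mid [420.9 113.7  48. ] a [-0.213 -0.166] lean 15.7 zmax [82.4 93.  95.9]
side old 292 inl 0.98 mid [432.2  46.9  46.3] a [0.013 0.017] lean 1.2 zmax [87.3 89.7 91.1]
side ear_lead [(0.61, [419.0, 172.0, 60.0])]
side place_lead [(0.59, [428.0, 122.0, 34.0])]
side ear_trail [(0.5, [476.0, -253.0, -3.0])]
side flood_old_mid [(0.79, [440.0, 47.0, 46.0]), (0.69, [526.0, -40.0, -4.0])]
side flood_mid [(0.9, [421.0, 111.0, 52.0])]
top new 13
top old 522 inl 0.93 mid [434.5  48.9  46.2] a [0.003 0.002] lean 0.2 zmax [88.7 90.9 92.5]
top ear_lead [(0.72, [432.0, 50.0, 50.0])]
top ear_trail [(0.71, [436.0, -7.0, 63.0])]
top flood_old_mid [(0.68, [432.0, 50.0, 50.0]), (0.64, [436.0, -6.0, 58.0])]
top flood_mid [(0.6, [420.0, 117.0, 48.0]), (0.51, [431.0, 47.0, 50.0])]
```

Emit:
send_rows(
  offset=[
    [-4, -1, -3],
    [-8, -1.5, -3],
    [-12, -2, -3],
    [-16, -2.5, -3],
    [-18, -2.7, -3],
  ],
  turn=[-0.12, -0.24, -0.36, -0.48, -0.6],
  hand=0,
)

```text
time_s: 17.25
eef_pos: [0.4167, 0.1102, 0.1236]
eef_rot: [-0.0, 0.707, 0.707, -0.0]
ft_force: [0.1, -0.4, -0.0]
width: 0.999
finger_force: 0.0
```

Emit:
send_rows(
  offset=[
    [0, 0, 0],
    [0, 0, 0],
    [0, 0, 0],
    [0, 0, 0],
    [0, 0, 0],
  ],
  turn=[-0.12, -0.24, -0.36, -0.48, -0.6],
)

```text
time_s: 17.67
eef_pos: [0.417, 0.1105, 0.1236]
eef_rot: [-0.0, 0.467, 0.884, -0.0]
ft_force: [-0.5, 0.1, 0.2]
width: 0.998
finger_force: 0.0
```

Emit:
send_rows(
  offset=[
    [0, 0, 0],
    [0, 0, 0],
    [0, 0, 0],
  ],
  turn=[-0.07, -0.07, -0.07],
)

```text
time_s: 17.92
eef_pos: [0.4171, 0.1104, 0.1237]
eef_rot: [-0.0, 0.439, 0.898, -0.0]
ft_force: [0.9, 0.3, 0.2]
width: 1.001
finger_force: 0.0
```

Run:
```python
from b import *
s,R=st(); print(s["time_s"],(s["eef_pos"]*1000).round(1),np.degrees(np.arctan2(R[1,1],R[0,1])).round(1),s["width"]*91); bulbs("side")
```

```text
17.9167 [417.1 110.4 123.7] 37.9 91.118892023033
side new 588 inl 0.97 mid [420.9 113.7  48. ] a [-0.206 -0.171] lean 15.5 zmax [82.2 93.  95.5]
side old 271 inl 0.97 mid [433.8  46.2  46.5] a [-0.031  0.029] lean 2.4 zmax [86.7 89.5 90.8]
```

Emit:
send_rows(
  offset=[
    [0, 0, 12],
    [0, 0, 26],
    [0, 0, 40],
    [0, 0, 50],
    [0, 0, 55],
  ],
  turn=[0, 0, 0, 0, 0],
)

```text
time_s: 18.38
eef_pos: [0.4165, 0.1104, 0.0676]
eef_rot: [-0.001, 0.439, 0.899, -0.0]
ft_force: [0.1, -0.7, -0.2]
width: 1.003
finger_force: 0.0
```

Emit:
send_rows(
  offset=[
    [0, 4, 0],
    [0, 8, 0],
    [0, 11, 0],
    [0, 13.5, 0],
    [0, 16, 0],
  ],
  turn=[0, 0, 0, 0, 0],
)

```text
time_s: 18.8
eef_pos: [0.4302, 0.1206, 0.0692]
eef_rot: [0.0, 0.438, 0.899, 0.0]
ft_force: [-0.4, -0.8, 0.8]
width: 1.002
finger_force: 0.4
```

Run:
```python
from b import *
s,R=st(); print(s["time_s"],(s["eef_pos"]*1000).round(1),s["width"]*91,s["ft_force"]); bulbs("side")
```

```text
18.8 [430.2 120.6  69.2] 91.19044464423249 [-0.36074098 -0.77056024  0.8409772 ]
side new 621 inl 0.95 mid [423.9 116.6  49.7] a [-0.133 -0.091] lean 9.3 zmax [85.5 94.2 96.3]
side old 267 inl 0.96 mid [432.4  46.2  46.2] a [-0.     0.026] lean 1.5 zmax [87.8 89.7 97.5]
```

Emit:
send_rows(
  offset=[
    [0, 0, 0],
    [0, 0, 0],
    [0, 0, 0],
    [0, 0, 0],
    [0, 0, 0],
  ],
  turn=[0, 0, 0, 0, 0],
  hand=84,
  squeeze=3,
)

```text
time_s: 19.27
eef_pos: [0.4295, 0.1203, 0.0687]
eef_rot: [-0.0, 0.438, 0.899, -0.0]
ft_force: [-2.4, -0.7, 0.7]
width: 0.683
finger_force: 3.2
```

Run:
```python
from b import *
s,R=st(); print(s["time_s"],(s["eef_pos"]*1000).round(1),s["width"]*91,s["ft_force"]); bulbs("side")
```

```text
19.2667 [429.5 120.3  68.7] 62.13305690889387 [-2.36409537 -0.71879255  0.6515444 ]
side new 562 inl 0.94 mid [430.1 121.4  52.5] a [-0.007  0.022] lean 1.3 zmax [ 89.1  95.7 100.3]
side old 120 inl 0.99 mid [433.7  44.5  46.8] a [-0.     0.032] lean 1.8 zmax [88.9 89.9 90.5]
```

Emit:
send_rows(
  offset=[
    [0, -1.5, 0],
    [0, -3, 0],
    [0, -4.5, 0.5],
    [0, -5.5, 1],
    [0, -5.5, 1],
  ],
  turn=[0, 0, 0, 0, 0],
)

```text
time_s: 19.73
eef_pos: [0.4251, 0.1168, 0.0676]
eef_rot: [-0.0, 0.438, 0.899, -0.0]
ft_force: [0.5, -0.4, -1.6]
width: 0.682
finger_force: 3.0
```

Emit:
send_rows(
  offset=[
    [0, 0, 1],
    [0, 0, 2],
    [0, 0, 3],
    [0, 0, 3],
  ],
  turn=[0, 0, 0, 0],
)

```text
time_s: 20.07
eef_pos: [0.4253, 0.1169, 0.0645]
eef_rot: [-0.0, 0.438, 0.899, -0.0]
ft_force: [0.9, 0.6, -1.4]
width: 0.687
finger_force: 3.0
```

Run:
```python
from b import *
s,R=st(); print(s["time_s"],(s["eef_pos"]*1000).round(1),s["width"]*91,s["ft_force"]); bulbs("side")
c=cam("side"); pts("side",c,["ear_lead","flood_mid"])
```

```text
20.0667 [425.3 116.9  64.5] 62.511293359307 [ 0.87739095  0.64052962 -1.40788657]
side new 524 inl 0.94 mid [426.  118.1  48.2] a [-0.012  0.024] lean 1.5 zmax [86.  91.5 97.6]
side old 143 inl 0.87 mid [426.7  56.5  46.1] a [-0.021  0.071] lean 4.3 zmax [ 88.6  90.6 100.2]
side ear_lead [(0.68, [416.0, 169.0, 60.0])]
side flood_mid [(0.57, [427.0, 117.0, 54.0])]
```

Emit:
send_rows(
  offset=[
    [0, 0, 0.7],
    [0, 0, 1.4],
    [0, 0, 2],
    [0, 0, 2],
  ],
  turn=[0, 0, 0, 0],
)

```text
time_s: 20.6
eef_pos: [0.4254, 0.1169, 0.0627]
eef_rot: [0.0, 0.438, 0.899, 0.0]
ft_force: [-0.4, 0.1, 0.5]
width: 0.683
finger_force: 3.0
```

Emit:
send_rows(
  offset=[
    [0, 0, 0.5],
    [0, 0, 1],
    [0, 0, 1],
  ],
  turn=[0, 0, 0],
)

```text
time_s: 20.85
eef_pos: [0.4256, 0.117, 0.0618]
eef_rot: [0.0, 0.438, 0.899, 0.0]
ft_force: [-0.2, -0.2, 4.5]
width: 0.682
finger_force: 3.0
```

Run:
```python
from b import *
s,R=st(); print(s["time_s"],(s["eef_pos"]*1000).round(1),s["width"]*91,s["ft_force"]); bulbs("side")
```

```text
20.85 [425.6 117.   61.8] 62.09642861439705 [-0.21526149 -0.15957881  4.54214867]
side new 518 inl 0.91 mid [426.3 118.   46.5] a [-0.002  0.032] lean 1.9 zmax [85.  89.8 97.9]
side old 149 inl 0.98 mid [431.4  45.1  46.8] a [-0.03   0.044] lean 3.0 zmax [88.4 90.1 95.2]
```

Emit:
send_rows(
  offset=[
    [0, 0, -0.6],
    [0, 0, -1],
    [0, 0, -1],
  ],
  turn=[0, 0, 0],
  hand=62,
)

```text
time_s: 21.15
eef_pos: [0.4252, 0.1169, 0.0627]
eef_rot: [-0.0, 0.438, 0.899, -0.0]
ft_force: [-0.1, 0.5, -0.2]
width: 0.755
finger_force: 0.0
```

Run:
```python
from b import *
s,R=st(); print(s["time_s"],(s["eef_pos"]*1000).round(1),s["width"]*91,s["ft_force"]); bulbs("side")
```

```text
21.15 [425.2 116.9  62.7] 68.71355153548973 [-0.11369844  0.49989073 -0.19625734]
side new 566 inl 0.93 mid [424.6 117.5  46.2] a [-0.007  0.003] lean 0.4 zmax [84.6 89.5 94.3]
side old 180 inl 0.94 mid [431.6  45.2  46.6] a [-0.024  0.041] lean 2.7 zmax [88.2 90.2 99.6]
```

Emit:
send_rows(
  offset=[
    [0, 0, -3],
    [0, 0, -9],
    [0, 0, -20],
    [0, 0, -36],
    [0, 0, -55],
  ],
  turn=[0, 0, 0, 0, 0],
)

```text
time_s: 21.62
eef_pos: [0.4248, 0.1168, 0.1182]
eef_rot: [-0.001, 0.438, 0.899, -0.0]
ft_force: [-0.1, 0.1, -0.7]
width: 0.759
finger_force: 0.0
```

Emit:
send_rows(
  offset=[
    [4, 2, -20],
    [14, 8, -40],
    [26, 15, -52],
    [38, 23, -55],
    [46, 28, -55],
  ],
  turn=[0.11, 0.23, 0.35, 0.47, 0.567],
  hand=120,
)

```text
time_s: 22.03
eef_pos: [0.4197, 0.1716, 0.1746]
eef_rot: [0.001, 0.674, 0.738, 0.001]
ft_force: [-0.1, -1.0, 0.4]
width: 0.528
finger_force: 0.0
```

```bash
cat > e.py <<'E'
from b import *
s,R=st(); print(s["time_s"],(s["eef_pos"]*1000).round(1),np.degrees(np.arctan2(R[1,1],R[0,1])).round(2),s["width"]*91,s["ft_force"].round(1)); bulbs("side"); bulbs("top")
for n in ("side","top"):
    c=cam(n); z=c["range_z"]>0; v,u=np.nonzero(z); P=cloud(c,z)*1000; px=c["pixels"][v,u].astype(int); wood=px[:,0]>px[:,2]*1.25
    for nm,g in (("lead",(418,171)),("trail",(437,-5))):
        k=wood&(np.hypot(P[:,0]-g[0],P[:,1]-g[1])<32)&(P[:,2]>48)&(P[:,2]<100); q=P[k]
        if len(q)>8:
            t=q[q[:,2]>np.percentile(q[:,2],95)-8]
            print(n,nm,len(q),"x",np.percentile(q[:,0],[3,50,97]).round(1),"y",np.percentile(q[:,1],[3,50,97]).round(1),"ztop",np.percentile(q[:,2],97).round(1))
        else: print(n,nm,len(q))
E
python3 e.py
```

```text
22.0333 [419.7 171.6 174.6] 5.2 48.02059322314438 [-0.1 -1.   0.4]
side new 581 inl 0.95 mid [424.6 117.1  46. ] a [-0.     0.014] lean 0.8 zmax [83.8 89.1 90.6]
side old 290 inl 0.98 mid [432.3  45.9  46.4] a [0.006 0.031] lean 1.8 zmax [87.6 89.7 90.6]
top new 145 inl 0.95 mid [423.6 119.5  45.9] a [0.005 0.026] lean 1.5 zmax [88.3 90.5 92.2]
top old 543 inl 0.9 mid [432.8  50.6  46.2] a [0.008 0.011] lean 0.8 zmax [88.5 91.  93. ]
side lead 378 x [407.4 419.8 435.8] y [141.7 150.7 179.9] ztop 87.9
side trail 0
top lead 82 x [406.4 418.9 430.5] y [140.  166.4 170.5] ztop 88.9
top trail 84 x [419.2 433.2 448.1] y [-12.8  -5.8  20.8] ztop 88.7
```

Emit:
send_rows(
  offset=[
    [1, -0.7, 20],
    [2, -0.7, 45],
    [2.4, -0.7, 75],
    [2.4, -0.7, 95],
    [2.4, -0.7, 105],
  ],
  turn=[0, 0, 0, 0, 0],
)

```text
time_s: 22.65
eef_pos: [0.4167, 0.1716, 0.0654]
eef_rot: [-0.001, 0.671, 0.741, -0.002]
ft_force: [-0.1, -0.2, -0.6]
width: 0.528
finger_force: 0.0
```

Run:
```python
from h import *
s,R=st(); print(s["time_s"],(s["eef_pos"]*1000).round(1),s["width"]*91,s["ft_force"].round(1))
c=dict(np.load("top0.npz")); z=c["range_z"]>0; v,u=np.nonzero(z); P=cloud(c,z)*1000; px=c["pixels"][v,u].astype(int); wood=px[:,0]>px[:,2]*1.2
for y in range(200,400,20):
    b=P[wood&(abs(P[:,1]-y)<7)&(P[:,0]>350)&(P[:,0]<500)]
    t=b[(b[:,2]>41)&(b[:,2]<52)]; f=b[(b[:,2]>10)&(b[:,2]<24)]
    n=t[t[:,0]<400][:,0]; m=t[t[:,0]>440][:,0]; f=f[(f[:,0]>372)&(f[:,0]<480)]
    print(y,"near",np.percentile(n,[5,50,95]).round(1) if len(n) else "","far",np.percentile(m,[5,50,95]).round(1) if len(m) else "","floor",np.percentile(f[:,0],[3,97]).round(1) if len(f)>5 else "", len(f))
f=P[wood&(P[:,2]>10)&(P[:,2]<24)&(P[:,0]>390)&(P[:,0]<455)&(P[:,1]>185)&(P[:,1]<420)]
for x in (395,410,425,440,450):
    q=f[abs(f[:,0]-x)<5]; print(x,np.percentile(q[:,1],[1,3,97,99]).round(1),np.median(q[:,2]).round(1))
for y in range(170,215,4):
    q=P[(abs(P[:,0]-410)<25)&(abs(P[:,1]-y)<2)]; print(y,np.median(q[:,2]).round(1),end="; ")
b=P[(P[:,0]>360)&(P[:,0]<400)&(P[:,1]>185)&(P[:,1]<212)&(P[:,2]>52)&(P[:,2]<85)]; print("button",len(b),b.mean(0).round(1),b.min(0).round(1),b.max(0).round(1))
```

```text
22.65 [416.7 171.6  65.4] 48.037016962788265 [-0.1 -0.2 -0.6]
200 near [367.4 372.3 377.1] far [469.8 477.5 496.3] floor [398.7 475.8] 104
220 near [367.4 372.  377. ] far [468.4 474.9 496.4] floor [385.6 467.5] 198
240 near [366.9 371.6 376.4] far [468.  474.8 496.4] floor [385.3 467.3] 205
260 near [366.7 371.3 376.1] far [469.1 476.1 496.7] floor [384.8 466.9] 203
280 near [366.2 371.  375.7] far [469.3 475.8 497.2] floor [384.5 466.7] 203
300 near [366.2 370.6 375.5] far [468.9 475.6 496.9] floor [382.8 466.6] 207
320 near [365.7 370.4 375. ] far [468.5 474.7 496.7] floor [383.8 465.8] 202
340 near [365.3 370.2 377.2] far [468.4 475.1 497. ] floor [383.9 466.2] 202
360 near [365.  369.8 377. ] far [468.4 475.2 496.8] floor [385.5 467.8] 200
380 near [364.7 364.8 364.8] far [468.  482.6 497.1] floor [385.5 467.1] 199
395 [206.4 216.2 393.9 395.8] 15.8
410 [201.3 204.7 394.7 396.3] 15.9
425 [201.9 205.5 394.5 396.5] 15.9
440 [201.9 204.9 393.8 396.6] 15.8
450 [201.5 205.4 394.3 396.6] 15.9
170 66.2; 174 73.7; 178 1.2; 182 -0.4; 186 0.0; 190 0.7; 194 0.0; 198 0.2; 202 12.8; 206 16.0; 210 16.1; 214 16.8; button 35 [383.  193.8  66. ] [373.4 191.3  53.1] [392.4 198.4  74.1]
```

Emit:
send_rows(
  offset=[
    [0, 0, -10],
    [0, 0, -20],
    [8, -1, -22],
    [18, -2, -22],
    [24, -2.5, -22],
  ],
  turn=[0, 0, 0, 0, 0],
  hand=255,
)

```text
time_s: 23.07
eef_pos: [0.414, 0.1979, 0.0913]
eef_rot: [0.001, 0.672, 0.741, 0.001]
ft_force: [-0.1, 0.5, -0.0]
width: 0.199
finger_force: 0.0
```

Emit:
send_rows(
  offset=[
    [0, 0, 0],
    [0, 0, 8],
    [0, 0, 16],
    [0, 0, 24],
    [0, -3, 25],
  ],
  turn=[0, 0, 0, 0, 0],
)

```text
time_s: 23.48
eef_pos: [0.4096, 0.1956, 0.0629]
eef_rot: [-0.0, 0.672, 0.74, -0.001]
ft_force: [-0.4, -0.2, 0.0]
width: 0.007
finger_force: 0.0
```

Emit:
send_rows(
  offset=[
    [0, -4, 0],
    [0, -8, 0],
    [0, -11, 0],
    [0, -14, 0],
    [0, -15, 0],
  ],
  turn=[0, 0, 0, 0, 0],
)

```text
time_s: 23.9
eef_pos: [0.3952, 0.1947, 0.065]
eef_rot: [0.0, 0.672, 0.741, 0.0]
ft_force: [1.1, 0.5, 0.9]
width: 0.008
finger_force: 0.7
```

```bash
cat > k.py <<'E'
from b import *
s,R=st(); print(s["time_s"],(s["eef_pos"]*1000).round(1),s["width"]*91,s["ft_force"].round(1))
for n in ("side","top"):
    c=cam(n); pts(n,c,["button_tip","button_pivot"])
    for r in spotter.outline_of(n,"turn_button")[:1]:
        P=cloud(c,r["pixels"])*1000; print(r["score"],len(P),P.min(0).round(),P.max(0).round(),np.median(P,0).round())
E
python3 k.py
```

```text
23.9 [395.2 194.7  65. ] 0.7686391242559582 [1.1 0.5 0.9]
side button_tip [(0.61, [375.0, 198.0, 73.0])]
side button_pivot [(0.58, [377.0, 199.0, 27.0]), (0.33, [473.0, -291.0, 68.0])]
0.59 108 [362. 101.   5.] [384. 207.  74.] [378. 201.  57.]
top button_tip []
top button_pivot []
0.19 631 [394.  85.   2.] [469. 150.  93.] [422. 114.  88.]
```

Emit:
send_rows(
  offset=[
    [0, 4, -3],
    [0, 8, -14],
    [-2, 12, -27],
    [-10, 17, -30],
    [-18, 20, -30],
  ],
  turn=[0, 0, 0, 0, 0],
)

```text
time_s: 24.72
eef_pos: [0.4184, 0.1785, 0.0956]
eef_rot: [0.0, 0.672, 0.741, 0.001]
ft_force: [0.1, 0.2, -0.7]
width: 0.006
finger_force: 0.0
```

Emit:
send_rows(
  offset=[
    [-3, 2, 0],
    [-4.4, 2, 0],
    [-4.4, 2, 0],
    [-4.4, 2, 0],
    [-4.4, 2, 0],
  ],
  turn=[0, 0, 0, 0, 0],
  hand=118,
  squeeze=12,
)

```text
time_s: 25.13
eef_pos: [0.4191, 0.1745, 0.0944]
eef_rot: [-0.0, 0.672, 0.741, -0.0]
ft_force: [-0.1, -1.2, 0.5]
width: 0.339
finger_force: 0.0
```

Emit:
send_rows(
  offset=[
    [0, 0, 12],
    [0, 0, 26],
    [0, 0, 38],
    [0, 0, 46],
    [0, 0, 48],
  ],
  turn=[0, 0, 0, 0, 0],
)

```text
time_s: 25.55
eef_pos: [0.4186, 0.1744, 0.0455]
eef_rot: [-0.0, 0.672, 0.741, -0.001]
ft_force: [-0.2, -0.2, -1.0]
width: 0.54
finger_force: 0.0
```

Emit:
send_rows(
  offset=[
    [0, 0, 0],
    [0, 0, 0],
    [0, 0, 0],
    [0, 0, 0],
    [0, 0, 0],
  ],
  turn=[0, 0, 0, 0, 0],
  hand=200,
)

```text
time_s: 25.97
eef_pos: [0.4196, 0.1746, 0.0472]
eef_rot: [0.0, 0.672, 0.74, 0.0]
ft_force: [-2.2, 0.4, 7.4]
width: 0.28
finger_force: 12.0
```

Emit:
send_rows(
  offset=[
    [0, 0, -1],
    [0, 0, -2.5],
    [0, 0, -4],
    [0, 0, -6],
    [0, 0, -8],
  ],
  turn=[0, 0, 0, 0, 0],
)

```text
time_s: 26.38
eef_pos: [0.4194, 0.1744, 0.0549]
eef_rot: [-0.0, 0.672, 0.741, -0.0]
ft_force: [0.0, -1.4, -5.2]
width: 0.285
finger_force: 12.0
```

Run:
```python
from b import *
s,R=st(); print(s["time_s"],(s["eef_pos"]*1000).round(1),s["width"]*91,s["ft_force"].round(1)); bulbs("side")
```

```text
26.3833 [419.4 174.4  54.9] 25.93353612108812 [ 0.  -1.4 -5.2]
side new 287 inl 0.98 mid [425.8 117.7  51.6] a [-0.009 -0.032] lean 1.9 zmax [91.9 95.1 96.2]
side old 63 inl 1.0 mid [434.7  48.   49.9] a [-0.091 -0.051] lean 6.0 zmax [90.9 92.4 93.3]
```

Emit:
send_rows(
  offset=[
    [0, 0, -2],
    [0, 0.5, -4],
    [0, 1, -7],
    [0, 1.5, -10],
    [0, 2, -12],
  ],
  turn=[0, 0, 0, 0, 0],
)

```text
time_s: 26.85
eef_pos: [0.4216, 0.1747, 0.0672]
eef_rot: [0.0, 0.672, 0.741, 0.0]
ft_force: [0.3, -1.2, -5.4]
width: 0.283
finger_force: 12.0
```

Emit:
send_rows(
  offset=[
    [1.5, 1, 0],
    [4, 2, 0],
    [7.5, 3, 0],
    [11.5, 3.8, 0],
    [15.5, 4.2, 0],
  ],
  turn=[0.01, 0.02, 0.03, 0.04, 0.05],
)

```text
time_s: 27.27
eef_pos: [0.4243, 0.191, 0.0667]
eef_rot: [0.0, 0.691, 0.723, 0.0]
ft_force: [1.1, -0.8, -4.6]
width: 0.283
finger_force: 12.0
```

Emit:
send_rows(
  offset=[
    [5, 0.3, 0],
    [10, 0.6, 0],
    [16, 0.9, 0],
    [22, 1.2, 0],
    [28, 1.5, 0],
  ],
  turn=[0, 0, 0, 0, 0],
)

```text
time_s: 27.68
eef_pos: [0.4242, 0.2192, 0.0667]
eef_rot: [-0.0, 0.69, 0.724, -0.0]
ft_force: [1.5, -1.2, -5.1]
width: 0.285
finger_force: 12.0
```

Run:
```python
from b import *
s,R=st(); print(s["time_s"],(s["eef_pos"]*1000).round(1),np.degrees(np.arctan2(R[1,1],R[0,1])).round(1),s["width"]*91,s["ft_force"].round(1)); bulbs("side"); c=cam("top"); pts("top",c,["ear_trail","flood_old_mid"]); c=cam("side"); pts("side",c,["flood_old_mid"])
```

```text
27.6833 [424.2 219.2  66.7] 2.7 25.977495094817158 [ 1.5 -1.2 -5.1]
side new 101 inl 0.57 mid [427.  119.3  51.8] a [-0.031 -0.149] lean 8.8 zmax [ 99.1 102.9 103.7]
side old 2
top ear_trail [(0.91, [430.0, 38.0, 61.0])]
top flood_old_mid [(0.67, [427.0, 94.0, 55.0])]
side flood_old_mid [(0.74, [376.0, 200.0, 28.0]), (0.39, [435.0, 93.0, 55.0])]
```

Emit:
send_rows(
  offset=[
    [3, 0, 0],
    [7, 0, 0],
    [12, 0, 0],
    [17, 0, 0],
    [22, 0, 0],
  ],
  turn=[0, 0, 0, 0, 0],
)

```text
time_s: 28.4
eef_pos: [0.4232, 0.2407, 0.0668]
eef_rot: [0.0, 0.69, 0.724, -0.0]
ft_force: [0.8, -7.3, 1.4]
width: 0.286
finger_force: 12.0
```

Emit:
send_rows(
  offset=[
    [5, 0, 0],
    [10, 0, 0],
    [15, 0, 0],
    [19, 0, 0],
    [22, 0, 0],
  ],
  turn=[0, 0, 0, 0, 0],
)

```text
time_s: 28.82
eef_pos: [0.4222, 0.2629, 0.0668]
eef_rot: [0.0, 0.69, 0.724, -0.0]
ft_force: [0.7, -5.5, -0.4]
width: 0.281
finger_force: 12.0
```

Emit:
send_rows(
  offset=[
    [0, 0, 0],
    [0, 0, 1],
    [0, 0, 2],
    [0, 0, 3],
    [0, 0, 3.5],
  ],
  turn=[0, 0, 0, 0, 0],
)

```text
time_s: 29.23
eef_pos: [0.4232, 0.2641, 0.0643]
eef_rot: [-0.0, 0.691, 0.723, 0.002]
ft_force: [-6.5, 10.2, 14.7]
width: 0.281
finger_force: 12.0
```

Emit:
send_rows(
  offset=[
    [0, 0, -2],
    [0, 0, -3.5],
    [0, 0, -5],
    [0, 0, -6],
    [0, 0, -6],
  ],
  turn=[0, 0, 0, 0, 0],
)

```text
time_s: 29.65
eef_pos: [0.4222, 0.2624, 0.0693]
eef_rot: [-0.0, 0.69, 0.723, -0.0]
ft_force: [0.4, -1.7, -1.5]
width: 0.282
finger_force: 12.0
```

```bash
cat > o.py <<'E'
from b import *
s,R=st(); print(s["time_s"],(s["eef_pos"]*1000).round(1),np.degrees(np.arctan2(R[1,1],R[0,1])).round(1),s["width"]*91,s["ft_force"].round(1))
for n in ("top","side"):
    c=cam(n); px=c["pixels"].astype(int); br=px.max(2)>75; sat=(px.max(2)-px.min(2))<0.3*px.max(2); blue=px[...,2]>px[...,0]-2
    P=cloud(c,(c["range_z"]>0)&br&sat&~blue)*1000; P=P[(abs(P[:,0]-427)<50)&(P[:,1]>0)&(P[:,1]<420)&(P[:,2]>75)&(P[:,2]<125)]
    if len(P)<40: print(n,len(P)); continue
    h,e=np.histogram(P[:,1],np.arange(0,420,10)); print(n,"y hist",[(int(a),int(b)) for a,b in zip(e,h) if b>5])
    # split into two bulbs: local top planes
    import itertools
    lab=cv2.kmeans(P[:,1:2].astype(np.float32),2,None,(3,20,.1),3,cv2.KMEANS_PP_CENTERS)[1].ravel()
    for l in (0,1):
        T=P[lab==l]; T=T[T[:,2]>np.percentile(T[:,2],50)-3]; A=np.c_[T[:,:2]-T[:,:2].mean(0),np.ones(len(T))]
        for _ in range(4):
            k=np.linalg.lstsq(A,T[:,2],rcond=None)[0]; r=T[:,2]-A@k; m=abs(r)<3; 
            if m.sum()<20: break
            A,T=A[m],T[m]
        print("  bulb c",((T.min(0)+T.max(0))/2).round(1),len(T),"slope deg x,y",np.degrees(np.arctan(k[:2])).round(1),"rms",r[m].std().round(1))
    pts(n,c,["ear_trail","flood_old_mid"])
E
python3 o.py
```

```text
29.65 [422.2 262.4  69.3] 2.7 25.68771056607755 [ 0.4 -1.7 -1.5]
top y hist [(100, 41), (110, 81), (120, 57), (130, 32), (140, 31), (150, 16)]
  bulb c [445.1 141.8  99. ] 79 slope deg x,y [-8.6  0.2] rms 1.2
  bulb c [433.4 116.1  97.3] 149 slope deg x,y [-2.8 11.2] rms 1.3
top ear_trail [(0.77, [426.0, 82.0, 67.0])]
top flood_old_mid [(0.72, [429.0, 134.0, 58.0])]
side y hist [(120, 12), (130, 26), (140, 15), (150, 6), (160, 14), (180, 25), (190, 21), (200, 34), (210, 46), (220, 47), (230, 157), (280, 39)]
  bulb c [428.7 238.2 107.3] 152 slope deg x,y [0.6 1.9] rms 1.0
  bulb c [421.7 155.8 100.7] 81 slope deg x,y [1.9 4.9] rms 0.7
side ear_trail []
side flood_old_mid []
```

Emit:
send_rows(
  offset=[
    [0, 0, 0],
    [0, 0, 0],
    [0, 0, 0],
    [0, 0, 0],
    [0, 0, -4],
  ],
  turn=[0, 0, 0, 0, 0],
  hand=118,
)

```text
time_s: 30.37
eef_pos: [0.422, 0.2624, 0.0729]
eef_rot: [-0.0, 0.69, 0.724, -0.0]
ft_force: [-0.7, 0.6, 0.3]
width: 0.536
finger_force: 0.0
```

Emit:
send_rows(
  offset=[
    [0, 0, -12],
    [0, 0, -28],
    [0, 0, -48],
    [0, 0, -66],
    [-10, 0, -74],
  ],
  turn=[0, 0, 0, 0, 0],
)

```text
time_s: 30.78
eef_pos: [0.4239, 0.2537, 0.1504]
eef_rot: [0.001, 0.69, 0.724, 0.002]
ft_force: [0.1, 0.1, 0.3]
width: 0.54
finger_force: 0.0
```

Emit:
send_rows(
  offset=[
    [-35, -1, 0],
    [-72, -2, 0],
    [-110, -3, 0],
    [-148, -4, 0],
    [-174, -5, 0],
  ],
  turn=[0, 0, 0, 0, 0],
)

```text
time_s: 31.2
eef_pos: [0.4251, 0.0757, 0.1475]
eef_rot: [0.0, 0.69, 0.723, -0.0]
ft_force: [0.6, 1.0, 0.1]
width: 0.536
finger_force: 0.0
```

```bash
python3 o.py
python3 - <<'E'
from h import *
for n in ("top","side"):
    c=cam(n); z=c["range_z"]>0; v,u=np.nonzero(z); P=cloud(c,z)*1000; px=c["pixels"][v,u].astype(int); wood=px[:,0]>px[:,2]*1.35
    q=P[wood&(abs(P[:,0]-425)<20)&(P[:,1]>55)&(P[:,1]<100)&(P[:,2]>55)&(P[:,2]<82)]
    if len(q): print(n,len(q),np.percentile(q,[3,50,97],axis=0).round(1).tolist())
E
```

```text
31.2 [425.1  75.7 147.5] 2.7 48.813887652080496 [0.6 1.  0.1]
top 0
side y hist [(110, 17), (120, 26), (130, 47), (140, 75), (150, 78), (160, 20), (180, 25), (190, 36), (200, 66), (210, 106), (220, 225), (230, 141)]
  bulb c [424.9 208.4 105.1] 250 slope deg x,y [-0.2  1.4] rms 1.4
  bulb c [427.8 147.5  98. ] 220 slope deg x,y [0.  4.9] rms 1.3
side ear_trail [(0.49, [525.0, -39.0, -3.0])]
side flood_old_mid [(0.58, [433.0, 139.0, 56.0])]
```

Emit:
send_rows(
  offset=[
    [1, 0.5, 20],
    [2, 1, 50],
    [3, 1, 78],
    [3, 1, 96],
    [3, 1, 102],
  ],
  turn=[0, 0, 0, 0, 0],
)

```text
time_s: 31.92
eef_pos: [0.4251, 0.0823, 0.0429]
eef_rot: [-0.001, 0.69, 0.724, -0.001]
ft_force: [-0.7, -0.1, -0.7]
width: 0.539
finger_force: 0.0
```

Emit:
send_rows(
  offset=[
    [0, 0, 0],
    [0, 0, 0],
    [0, 0, 0],
    [0, 0, 0],
    [0, 0, 0],
  ],
  turn=[0, 0, 0, 0, 0],
  hand=200,
  squeeze=12,
)

```text
time_s: 32.33
eef_pos: [0.4277, 0.0817, 0.0463]
eef_rot: [0.001, 0.69, 0.723, 0.001]
ft_force: [0.2, 1.3, 5.4]
width: 0.286
finger_force: 12.0
```

Emit:
send_rows(
  offset=[
    [0.5, 0, -1.5],
    [1, 0, -3],
    [2, 0, -5],
    [2.5, 0, -7],
    [3.5, 0, -9],
  ],
  turn=[0, 0, 0, 0, 0],
)

```text
time_s: 32.75
eef_pos: [0.4265, 0.085, 0.0544]
eef_rot: [-0.0, 0.69, 0.724, -0.0]
ft_force: [-0.3, -2.2, -1.9]
width: 0.282
finger_force: 12.0
```

Emit:
send_rows(
  offset=[
    [0.5, 0, -2],
    [1, 0, -4],
    [2, 0, -6],
    [2.5, 0, -8],
    [3, 0, -9],
  ],
  turn=[0, 0, 0, 0, 0],
)

```text
time_s: 33.17
eef_pos: [0.4263, 0.088, 0.0634]
eef_rot: [-0.0, 0.69, 0.724, -0.0]
ft_force: [1.0, -1.8, -4.0]
width: 0.285
finger_force: 12.0
```

```bash
python3 o.py
```

```text
33.1667 [426.3  88.   63.4] 2.7 25.89626177897249 [ 1.  -1.8 -4. ]
top 0
side y hist [(100, 10), (110, 8), (120, 28), (130, 46), (140, 63), (150, 96), (160, 116), (170, 40), (180, 13), (190, 25), (200, 60), (210, 82), (220, 128), (230, 256), (240, 147)]
  bulb c [424.8 217.4 103.8] 350 slope deg x,y [-0.4 -3.9] rms 1.3
  bulb c [427.7 153.8 104.6] 303 slope deg x,y [ 0.3 -1.8] rms 1.1
side ear_trail []
side flood_old_mid [(0.63, [429.0, 143.0, 65.0])]
```

Emit:
send_rows(
  offset=[
    [1, 0, -0.5],
    [3, 0, -1],
    [6, 0, -1],
    [10, 0.1, -1],
    [15, 0.2, -1],
  ],
  turn=[0.005, 0.01, 0.015, 0.02, 0.025],
)

```text
time_s: 33.78
eef_pos: [0.4259, 0.1033, 0.0642]
eef_rot: [-0.0, 0.7, 0.715, -0.0]
ft_force: [0.1, -2.7, -3.8]
width: 0.282
finger_force: 12.0
```

Emit:
send_rows(
  offset=[
    [5, 0, 0],
    [10, 0, 0],
    [15, 0, 0],
    [20, 0, 0],
    [25, 0, 0],
  ],
  turn=[0, 0, 0, 0, 0],
)

```text
time_s: 34.2
eef_pos: [0.4253, 0.1286, 0.0642]
eef_rot: [-0.0, 0.699, 0.715, -0.0]
ft_force: [-1.1, -2.2, -3.7]
width: 0.287
finger_force: 12.0
```

Emit:
send_rows(
  offset=[
    [5, 0, 0],
    [10, 0, 0],
    [15, 0, 0],
    [20, 0, 0],
    [25, 0, 0],
  ],
  turn=[0, 0, 0, 0, 0],
)

```text
time_s: 34.62
eef_pos: [0.4248, 0.1535, 0.0642]
eef_rot: [-0.0, 0.699, 0.715, -0.0]
ft_force: [0.8, -3.4, -3.4]
width: 0.285
finger_force: 12.0
```

```bash
python3 o.py
```

```text
34.6167 [424.8 153.5  64.2] 1.3 25.933829911785384 [ 0.8 -3.4 -3.4]
top 0
side y hist [(170, 45), (180, 20), (190, 46), (200, 65), (210, 94), (220, 134), (230, 131), (240, 7), (250, 27), (260, 63), (270, 92), (280, 119), (290, 179), (300, 287), (310, 40)]
  bulb c [425.7 282.  104.3] 494 slope deg x,y [ 0.4 -3.7] rms 1.2
  bulb c [426.7 212.3 106.6] 358 slope deg x,y [-0.  -3.2] rms 1.1
side ear_trail []
side flood_old_mid [(0.72, [429.0, 209.0, 67.0])]
```

Emit:
send_rows(
  offset=[
    [4, 0, 0],
    [9, 0, 0],
    [14, 0, 0],
    [19, 0, 0],
    [24, 0, 0],
  ],
  turn=[0, 0, 0, 0, 0],
)

```text
time_s: 35.23
eef_pos: [0.4243, 0.1775, 0.0642]
eef_rot: [0.0, 0.699, 0.715, -0.0]
ft_force: [0.6, -2.6, -3.4]
width: 0.284
finger_force: 12.0
```

Emit:
send_rows(
  offset=[
    [5, 0, 0],
    [9, 0, 0],
    [13, 0, 0],
    [16, 0, 0],
    [19, 0, 0],
  ],
  turn=[0, 0, 0, 0, 0],
)

```text
time_s: 35.65
eef_pos: [0.4238, 0.1963, 0.0642]
eef_rot: [-0.0, 0.699, 0.715, -0.0]
ft_force: [0.5, -3.0, -3.1]
width: 0.285
finger_force: 12.0
```

```bash
python3 o.py
```

```text
35.65 [423.8 196.3  64.2] 1.3 25.92457215132691 [ 0.5 -3.  -3.1]
top 0
side y hist [(210, 69), (220, 12), (230, 51), (240, 74), (250, 98), (260, 125), (270, 177), (280, 50), (290, 20), (300, 69), (310, 101), (320, 137), (330, 125), (340, 79), (350, 33)]
  bulb c [425.8 249.3 106.6] 393 slope deg x,y [-0.1 -3.7] rms 1.1
  bulb c [424.3 319.2 105.2] 444 slope deg x,y [ 0.6 -0.7] rms 0.9
side ear_trail []
side flood_old_mid [(0.72, [432.0, 252.0, 64.0])]
```

Emit:
send_rows(
  offset=[
    [2.5, 0, 0],
    [5, 0, 0],
    [7, 0, 0],
    [9, 0, 0],
    [10, 0, 0],
  ],
  turn=[0, 0, 0, 0, 0],
)

```text
time_s: 36.27
eef_pos: [0.4237, 0.2062, 0.0643]
eef_rot: [0.0, 0.699, 0.715, 0.0]
ft_force: [0.0, -1.2, -3.2]
width: 0.285
finger_force: 12.0
```

Emit:
send_rows(
  offset=[
    [1, 0, 0],
    [2, 0, 0],
    [3, 0, 0],
    [4, 0, 0],
  ],
  turn=[0, 0, 0, 0],
)

```text
time_s: 36.6
eef_pos: [0.4235, 0.21, 0.0642]
eef_rot: [-0.0, 0.699, 0.715, -0.0]
ft_force: [0.2, -2.8, -3.6]
width: 0.284
finger_force: 12.0
```

Emit:
send_rows(
  offset=[
    [1, 0, 0],
    [2, 0, 0],
    [3, 0, 0],
    [3, 0, 0],
  ],
  turn=[0, 0, 0, 0],
)

```text
time_s: 36.93
eef_pos: [0.4236, 0.2132, 0.0643]
eef_rot: [-0.0, 0.699, 0.715, 0.0]
ft_force: [-0.2, -0.2, -4.0]
width: 0.282
finger_force: 12.0
```

Emit:
send_rows(
  offset=[
    [0.7, 0, 0],
    [1.4, 0, 0],
    [2, 0, 0],
    [2, 0, 0],
  ],
  turn=[0, 0, 0, 0],
)

```text
time_s: 37.27
eef_pos: [0.4235, 0.2151, 0.0642]
eef_rot: [-0.0, 0.699, 0.715, 0.0]
ft_force: [0.1, -1.1, -3.6]
width: 0.281
finger_force: 12.0
```

Emit:
send_rows(
  offset=[
    [0.7, 0, 0.3],
    [1.4, 0, 0.6],
    [2, 0, 0.8],
    [2, 0, 0.8],
  ],
  turn=[0, 0, 0, 0],
)

```text
time_s: 37.6
eef_pos: [0.423, 0.2159, 0.0632]
eef_rot: [0.0, 0.699, 0.715, -0.001]
ft_force: [1.1, -16.6, -0.1]
width: 0.286
finger_force: 12.0
```

```bash
python3 o.py
python3 - <<'E'
from h import *
c=cam("side"); pts("side",c,["ear_lead"])
c2=cam("side"); z=c2["range_z"]>0; v,u=np.nonzero(z); P=cloud(c2,z)*1000; px=c2["pixels"][v,u].astype(int); wood=px[:,0]>px[:,2]*1.25
q=P[wood&(abs(P[:,0]-421)<14)&(P[:,1]>360)&(P[:,1]<415)&(P[:,2]>60)&(P[:,2]<95)]; print("lead ear",len(q),np.percentile(q,[3,50,97],axis=0).round(1).tolist() if len(q) else "")
E
```

```text
37.6 [423.  215.9  63.2] 1.3 26.03086552836016 [  1.1 -16.6  -0.1]
top 0
side y hist [(230, 56), (240, 22), (250, 62), (260, 71), (270, 101), (280, 169), (290, 181), (300, 23), (310, 34), (320, 77), (330, 101), (340, 26), (350, 26), (360, 241), (370, 66), (390, 9)]
  bulb c [424.3 343.9 101.1] 245 slope deg x,y [ 0.7 -8.7] rms 1.5
  bulb c [425.  273.8 105.4] 427 slope deg x,y [-0.3 -2.8] rms 1.1
side ear_trail []
side flood_old_mid [(0.94, [430.0, 270.0, 66.0])]
side ear_lead [(0.73, [426.0, 392.0, 77.0])]
lead ear 621 [[409.0, 364.2, 61.9], [422.7, 398.3, 78.7], [434.4, 409.5, 93.0]]
```

Emit:
send_rows(
  offset=[
    [-0.5, 0, 0],
    [-0.9, 0, 0.3],
    [-0.9, 0, 0.5],
    [-0.9, 0, 0.5],
  ],
  turn=[0, 0, 0, 0],
)

```text
time_s: 38.28
eef_pos: [0.4234, 0.2159, 0.0629]
eef_rot: [0.0, 0.699, 0.715, -0.0]
ft_force: [0.3, -6.4, -2.4]
width: 0.283
finger_force: 12.0
```

Emit:
send_rows(
  offset=[
    [0, 0, 0],
    [0, 0, 0],
    [0, 0, 0],
    [0, 0, 0],
    [0, 0, -2],
  ],
  turn=[0, 0, 0, 0, 0],
  hand=120,
)

```text
time_s: 38.7
eef_pos: [0.4234, 0.2162, 0.0649]
eef_rot: [-0.0, 0.699, 0.715, -0.0]
ft_force: [-1.2, -0.4, 1.4]
width: 0.534
finger_force: 0.0
```

Emit:
send_rows(
  offset=[
    [0, 0, -6],
    [0, 0, -18],
    [0, 0, -34],
    [-10, 0, -44],
    [-24, -3, -48],
  ],
  turn=[0, 0, 0, 0, 0],
)

```text
time_s: 39.12
eef_pos: [0.4223, 0.1927, 0.115]
eef_rot: [0.001, 0.699, 0.715, 0.001]
ft_force: [0.5, 0.1, -0.1]
width: 0.529
finger_force: 0.0
```

Emit:
send_rows(
  offset=[
    [-20, -12, 0],
    [-40, -30, 0],
    [-60, -50, 0],
    [-72, -60, 0],
    [-76, -62, 0],
  ],
  turn=[0, 0, 0, 0, 0],
  hand=255,
)

```text
time_s: 39.53
eef_pos: [0.3591, 0.1135, 0.113]
eef_rot: [-0.0, 0.7, 0.715, -0.0]
ft_force: [-0.3, 0.1, 0.5]
width: 0.195
finger_force: 0.0
```

```bash
cat > z.py <<'E'
from h import *
from f import prof
from scipy.optimize import least_squares
s,R=st(); print(s["time_s"],(s["eef_pos"]*1000).round(1),np.degrees(np.arctan2(R[1,1],R[0,1])).round(1),s["ft_force"].round(1))
for n in ("top","side"):
    c=cam(n); px=c["pixels"].astype(int); br=px.max(2)>75; sat=(px.max(2)-px.min(2))<0.3*px.max(2); blue=px[...,2]>px[...,0]-2
    A=cloud(c,(c["range_z"]>0)&br&sat&~blue)*1000
    for nm,g in (("new",(421,338)),("old",(422,268))):
        Q=A[(np.hypot(A[:,0]-g[0],A[:,1]-g[1])<44)&(abs(A[:,1]-g[1])<36)&(A[:,2]>56)&(A[:,2]<118)]
        if len(Q)<60: print(n,nm,len(Q)); continue
        def res(q):
            a=np.array([q[3],q[4],np.sqrt(max(.05,1-q[3]**2-q[4]**2))]); d=Q-q[:3]; t=d@a+42.5; r=np.linalg.norm(d-np.outer(d@a,a),axis=1)
            s=r-prof(np.clip(t,0,85)); cap=np.maximum(t-85,-t)
            return np.where((s<=0)&(cap<=0),np.maximum(s,cap),np.hypot(np.maximum(s,0),np.maximum(cap,0)))
        f=least_squares(res,[*g,64,0,0],loss="cauchy",f_scale=1.5); q=f.x
        print(n,nm,len(Q),"inl",(np.abs(res(q))<3).mean().round(2),"mid",q[:3].round(1),"a",q[3:].round(3),"lean",np.degrees(np.arcsin(np.hypot(*q[3:]))).round(1))
    pts(n,c,["ear_trail","crate_mouth","button_tip","button_pivot","place_trail","pear_mid"])
    for r in spotter.outline_of(n,"turn_button")[:1]:
        P=cloud(c,r["pixels"])*1000; print("button",r["score"],len(P),P.min(0).round(),P.max(0).round(),np.median(P,0).round())
E
python3 z.py
```

```text
39.5333 [359.1 113.5 113. ] 1.2 [-0.3  0.1  0.5]
top new 461 inl 0.94 mid [420.7 338.4  62.3] a [-0.009  0.012] lean 0.9
top old 0
top ear_trail []
top crate_mouth []
top button_tip []
top button_pivot [(0.23, [548.0, 33.0, 1.0])]
top place_trail []
top pear_mid [(0.58, [476.0, -293.0, 73.0])]
side new 613 inl 1.0 mid [424.2 340.2  62.8] a [ 0.003 -0.043] lean 2.5
side old 636 inl 0.99 mid [425.3 268.1  62.2] a [-0.003  0.009] lean 0.6
side ear_trail []
side crate_mouth []
side button_tip []
side button_pivot [(0.49, [376.0, 199.0, 30.0])]
side place_trail []
side pear_mid [(0.63, [475.0, -291.0, 70.0]), (0.43, [375.0, 197.0, 74.0])]
button 0.68 99 [370. 197.  42.] [386. 204.  73.] [378. 200.  58.]
```

Emit:
send_rows(
  offset=[
    [10, -4, 0],
    [28, -8, 0],
    [46, -13, 0],
    [62, -17, 0],
    [70, -17.5, 5],
  ],
  turn=[0, 0, 0, 0, 0],
)

```text
time_s: 40.75
eef_pos: [0.3417, 0.1857, 0.1084]
eef_rot: [0.0, 0.699, 0.715, 0.001]
ft_force: [-0.6, -0.4, 0.8]
width: 0.007
finger_force: 0.0
```

Emit:
send_rows(
  offset=[
    [0, 0, 12],
    [0, 0, 26],
    [0, 0, 38],
    [0, 0, 45],
    [0, 0, 45],
  ],
  turn=[0, 0, 0, 0, 0],
)

```text
time_s: 41.17
eef_pos: [0.3409, 0.1837, 0.0616]
eef_rot: [-0.0, 0.699, 0.715, -0.001]
ft_force: [-0.8, -0.9, 0.7]
width: 0.007
finger_force: 0.0
```

Emit:
send_rows(
  offset=[
    [0, 6, -1],
    [0, 12, -1],
    [0, 18, -1],
    [0, 24, -1],
    [0, 30, 0],
  ],
  turn=[0, 0, 0, 0, 0],
)

```text
time_s: 41.58
eef_pos: [0.3727, 0.185, 0.0634]
eef_rot: [0.0, 0.699, 0.715, 0.0]
ft_force: [-1.0, -0.1, 1.9]
width: 0.006
finger_force: 0.6
```

Emit:
send_rows(
  offset=[
    [0, 4, 1],
    [0, 8, 3],
    [0, 12, 5],
    [0, 16, 8],
    [0, 16, 8],
  ],
  turn=[0, 0, 0, 0, 0],
)

```text
time_s: 42.0
eef_pos: [0.3882, 0.1853, 0.0545]
eef_rot: [-0.0, 0.699, 0.715, -0.0]
ft_force: [0.2, -0.9, -0.4]
width: 0.006
finger_force: 0.0
```

Emit:
send_rows(
  offset=[
    [0, 3, 4],
    [0, 6, 8],
    [0, 8, 12],
    [0, 9, 15],
    [0, 9, 15],
  ],
  turn=[0, 0, 0, 0, 0],
)

```text
time_s: 42.42
eef_pos: [0.3966, 0.1854, 0.0393]
eef_rot: [-0.0, 0.699, 0.715, -0.0]
ft_force: [0.2, -0.8, 0.3]
width: 0.003
finger_force: 0.0
```

Run:
```python
from h import *
s,R=st(); print(s["time_s"],(s["eef_pos"]*1000).round(1),s["ft_force"].round(1))
for n in ("side",):
    c=cam(n); pts(n,c,["button_tip","button_pivot"])
    for r in spotter.outline_of(n,"turn_button")[:1]:
        P=cloud(c,r["pixels"])*1000; print("button",r["score"],len(P),P.min(0).round(),P.max(0).round(),np.median(P,0).round())
```

```text
42.4167 [396.6 185.4  39.3] [ 0.2 -0.8  0.3]
side button_tip []
side button_pivot [(0.37, [374.0, 199.0, 28.0])]
```

Emit:
send_rows(
  offset=[
    [0, 0, 1],
    [0, 0, 2],
    [0, 0, 3],
    [0, 0, 3],
  ],
  turn=[0, 0, 0, 0],
)

```text
time_s: 42.95
eef_pos: [0.3969, 0.1856, 0.0371]
eef_rot: [0.0, 0.699, 0.715, 0.0]
ft_force: [0.6, -0.9, 5.9]
width: 0.006
finger_force: 3.1
```

Emit:
send_rows(
  offset=[
    [0, 0, 0.7],
    [0, 0, 1.4],
    [0, 0, 1.4],
  ],
  turn=[0, 0, 0],
)

```text
time_s: 43.2
eef_pos: [0.3971, 0.1857, 0.0364]
eef_rot: [0.0, 0.699, 0.715, 0.0]
ft_force: [-5.7, -2.8, 30.1]
width: 0.004
finger_force: 14.9
```

Emit:
send_rows(
  offset=[
    [0, 0, -3],
    [0, 0, -12],
    [0, 0, -30],
    [0, 0, -55],
    [0, 0, -80],
  ],
  turn=[0, 0, 0, 0, 0],
)

```text
time_s: 43.62
eef_pos: [0.3959, 0.1852, 0.1164]
eef_rot: [-0.0, 0.699, 0.715, -0.001]
ft_force: [0.9, -0.4, 0.7]
width: 0.004
finger_force: 0.0
```

Emit:
send_rows(
  offset=[
    [-20, 5, -30],
    [-55, 10, -60],
    [-95, 20, -90],
    [-135, 30, -100],
    [-170, 40, -100],
  ],
  turn=[0, 0, 0, 0, 0],
)

```text
time_s: 44.03
eef_pos: [0.439, 0.0228, 0.2181]
eef_rot: [0.002, 0.699, 0.715, 0.002]
ft_force: [0.8, 1.0, -0.0]
width: 0.009
finger_force: 0.0
```

```bash
python3 z.py
python3 - <<'E'
from h import *
for n in ("top","side"):
    c=cam(n); z=c["range_z"]>0; v,u=np.nonzero(z); P=cloud(c,z)*1000
    q=P[(P[:,0]>385)&(P[:,0]<415)&(P[:,1]>186)&(P[:,1]<204)&(P[:,2]>20)&(P[:,2]<60)]; print(n,len(q),np.percentile(q,[3,50,97],axis=0).round(1).tolist() if len(q) else "")
E
```

```text
44.0333 [439.   22.8 218.1] 1.3 [ 0.8  1.  -0. ]
top new 515 inl 0.94 mid [420.5 339.3  62.2] a [-0.008  0.002] lean 0.5
top old 403 inl 0.96 mid [420.4 267.6  62.5] a [-0.     0.022] lean 1.3
top ear_trail [(0.4, [476.0, -296.0, 73.0])]
top crate_mouth [(0.33, [427.0, 388.0, 78.0])]
top button_tip []
top button_pivot []
top place_trail [(0.32, [530.0, -43.0, 1.0])]
top pear_mid [(0.81, [475.0, -294.0, 75.0]), (0.46, [528.0, -46.0, 5.0])]
side new 612 inl 1.0 mid [424.2 340.3  62.9] a [ 0.002 -0.047] lean 2.7
side old 638 inl 0.99 mid [425.2 268.   62.2] a [-0.003  0.008] lean 0.5
side ear_trail []
side crate_mouth []
side button_tip []
side button_pivot [(0.47, [373.0, 200.0, 30.0])]
side place_trail []
side pear_mid [(0.6, [476.0, -293.0, 72.0])]
top 0 
side 0
```

Emit:
send_rows(
  offset=[
    [-25, 3, -10],
    [-60, 8, -25],
    [-100, 12, -30],
    [-140, 15, -30],
    [-180, 15, -30],
  ],
  turn=[0, 0, 0, 0, 0],
)

```text
time_s: 45.35
eef_pos: [0.4574, -0.1575, 0.2455]
eef_rot: [0.001, 0.699, 0.715, 0.0]
ft_force: [0.5, 1.2, -0.0]
width: 0.002
finger_force: 0.0
```

Run:
```python
from h import *
s,R=st(); print(s["time_s"],(s["eef_pos"]*1000).round(1))
c=cam("top"); pts("top",c,["button_tip","button_pivot","ear_trail","crate_mouth","solder_spool","glue_tube"])
for r in spotter.outline_of("top","turn_button")[:1]:
    P=cloud(c,r["pixels"])*1000; print("button",r["score"],len(P),P.min(0).round(),P.max(0).round(),np.median(P,0).round())
z=c["range_z"]>0; v,u=np.nonzero(z); P=cloud(c,z)*1000
for x0 in range(366,440,8):
    q=P[(abs(P[:,0]-x0)<4)&(P[:,1]>186)&(P[:,1]<202)]; print(x0,len(q),[(int(y),int(zz)) for y,zz in q[np.argsort(q[:,1])][::4,1:]])
```

```text
45.35 [ 457.4 -157.5  245.5]
top button_tip [(0.48, [418.0, 196.0, 33.0])]
top button_pivot [(0.62, [372.0, 195.0, 30.0])]
top ear_trail [(0.96, [426.0, 214.0, 77.0]), (0.39, [426.0, 268.0, 52.0])]
top crate_mouth [(0.93, [421.0, 202.0, 12.0])]
top solder_spool [(0.98, [551.0, 32.0, -0.0]), (0.75, [422.0, 266.0, 50.0])]
top glue_tube [(0.76, [527.0, -42.0, 3.0])]
button 0.48 78 [367. 188.  27.] [414. 198.  40.] [390. 193.  36.]
366 39 [(186, 0), (188, 32), (189, 35), (191, -1), (193, 0), (194, 34), (196, -2), (198, 0), (200, 30), (201, 45)]
374 32 [(186, 2), (188, 33), (189, 29), (191, 0), (192, 35), (194, 0), (197, 33), (200, 41)]
382 30 [(186, -6), (189, 0), (191, -6), (191, 39), (192, 36), (194, 38), (195, 36), (197, 36)]
390 28 [(187, 0), (190, 1), (190, 36), (192, 0), (193, 37), (195, 38), (197, 1)]
398 27 [(186, -1), (190, 0), (191, 27), (191, 36), (194, 36), (194, 3), (196, 36)]
406 29 [(186, 0), (189, -1), (191, -2), (192, 36), (193, -1), (194, 35), (196, 0), (197, 35)]
414 26 [(186, 0), (188, 2), (191, 31), (192, 29), (194, 0), (195, 35), (197, 36)]
422 25 [(186, 1), (189, 2), (191, 1), (194, 1), (197, 1), (200, -1), (201, 12)]
430 25 [(187, 0), (190, 0), (193, 0), (197, 2), (200, 0), (200, 9), (201, 15)]
438 22 [(187, 2), (190, 0), (193, 0), (198, 1), (200, 11), (200, 0)]
```

```bash
python3 -c "
from bench import arm
print(arm.sign_off())"
```

```text
the job is handed in; nothing more can be done
None
```

The job is handed in at about 45 s of the 72 s: the flood bulb stands upright in the tray beside the old one, the tray is home against the crate's back, and the brass button lies level across the opening. On the way, the new bulb first settled leaning about 15° in its hole and I set it upright. Pressing the button to its stop peaked at about 30 N, and easing the tray home at about 17 N.

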